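# Put the toppled scanners on charge and stow the whip aerials

### The arm

A 7-joint arm with a two-finger parallel gripper is mounted at the origin on the work surface. World frame = base frame: x ahead of the robot, y to its left, z up, the work surface at z = 0. Lengths are in m, angles in rad, forces in N, time in s.
With the tool pointing down it reaches from about 0.4 to 0.85 m from the base axis. Payload 10.4 kg.
Tool frame: the origin (TCP) lies at the very end of the fingers, on their centre line; the grasp point (between the pads) lies 19 mm behind it; z points along the fingers, y is the line along which they close (so a half turn about z gives the same grasp; the last joint's range is limited). The gripper opens to 87 mm and grips with 3 to 60 N. Pads are 19 mm wide; open, the fingers measure 117 mm over their backs; the gripper's body (75 mm by 190 mm) begins 51 mm behind the grasp point.
Start: joints at [1.309, 0.332, -0.065, 1.46, 0.022, 1.35, -0.088], TCP at [0.148, -0.607, 0.186] pointing down, gripper open.
Joint ranges: [-2.6, 2.6], [-0.5, 2.12], [-1.47, 1.34], [0.16, 2.42], [-1.27, 4.41], [0.06, 2.06], [-2.6, 2.6]. Speed limits (rad/s): [2.22, 2.22, 2.79, 2.79, 3.14, 3.14, 3.14].

### API

Orientations are given as a unit quaternion [x, y, z, w].
In Python, from bench import status, camera, order gives the robot as it stands.
- The arm moves only by the tool jog_arm, never from a script. Its argument "plan" is a list of rows, each a list of 7 numbers: the turn, a rotation vector about the tool's x, y, z in rad, then the shift along the tool's x, y, z in mm, then the opening, from -1 (shut) to 1 (fully open). A call has 1 to 12 rows; each row is the pose to reach, as a shift and turn from the pose commanded when the call began, along the tool's axes at that moment; what a row does not reach only later rows make up. A row lasts 1/10 s, in which the tool goes at most 50 mm and 8.59 degrees, less where a joint would pass 70% of its speed; a pose out of reach is approached as far as the arm can. A call with a gripper value outside its range is refused whole. The fingers move at their own pace and stop on an object; "squeeze" is the grip in N (left out, the last holds). Time passes only in rows, so rows that repeat a pose let the fingers close. It gives the time, the measured TCP pose, the force, the opening and the grip force at its end, in the units of the state.
- status.read_state(): the state, without advancing time (a new reading comes with each control period).
- camera(name): name is "scene" or "side" or "wrist"; returns a dict with "image" (400x640x3 uint8, red, green, blue), "z_map" (400x640 float32, m along the optical axis (not along the pixel's ray), 0 where there is no reading), "fx", "fy", "cx", "cy" (pixels), "world_from_camera" (4x4, takes a point from camera to world coordinates); the wrist camera has in their place "mount" (4x4, takes a point from camera to tool coordinates, whose origin is the TCP and whose axes are the flange's). Camera axes: x right, y down, z forward; pixel columns grow to the right and rows downward; lengths in m; the calibration is good to about 2 mm. A picture is of the moment at which its call begins: read the wrist's pose just before it.
- order.close_job(): hands the job in; it is judged then, once.
The state is a dict: "time": time; "joint_positions": joint angles; "joint_vel": joint speeds; "joint_torque": joint torques, N m; "ee_pos": TCP position; "eef_rot": TCP orientation; "ft_force": force on the tool from outside, world axes, zero at the start; "torque": the same for the moment, N m; "width": finger opening in m; "grip_force": force on a finger pad.
Only numpy, scipy, OpenCV 4.12 (cv2) and the standard library are available. Lean on these libraries where they do the work, as an engineer would, in place of code of your own. Each camera call takes 0.05 s, during which the arm holds its last target. There are 200 camera calls.

### The job

The scanner radios have been knocked over: stand every one of them upright, foot down, on the charging deck, and lay every loose whip aerial back in its own slot of the wooden rack, the one cut to its length and bearing its number of brass marks. Only when all of that is done, turn the silver knob on the charger clockwise until it clicks past its detent and stays on. Leave the mug and the battery pack where they are.

Things in the scene. Friction and masses are not known exactly. Their poses are not given: they have to be found in the camera images.
- scanner1: Grey handheld scanner radio (may be absent), 0.2 kg, case 120 x 50 x 36, toppled on its back at the start (36 mm high). Origin: case centre. +x points to the top end, with stub aerial (12 thick, 28 long, 13 mm off centre to +y) and small knob; the flat foot is the -x end: upright = +x up, origin 60 mm above the foot. y across the 50 mm width, z out of the front (screen, keys).
- scanner2: Grey handheld scanner radio (may be absent), 0.2 kg, case 120 x 50 x 36, toppled on its back at the start (36 mm high). Origin: case centre. +x points to the top end, with stub aerial (12 thick, 28 long, 13 mm off centre to +y) and small knob; the flat foot is the -x end: upright = +x up, origin 60 mm above the foot. y across the 50 mm width, z out of the front (screen, keys).
- scanner3: Grey handheld scanner radio (may be absent), 0.2 kg, case 120 x 50 x 36, toppled on its back at the start (36 mm high). Origin: case centre. +x points to the top end, with stub aerial (12 thick, 28 long, 13 mm off centre to +y) and small knob; the flat foot is the -x end: upright = +x up, origin 60 mm above the foot. y across the 50 mm width, z out of the front (screen, keys).
- deck (a point): Centre of the top face of the charging deck: fixed flat black plate, 130 x 300, 12 mm high, no rim. x along its 130 mm depth (away from the robot), y along its 300 mm length, z up. Anywhere on it charges. The grey console with the knob joins its +y end: 130 x 98, 36 mm high above the table, centre 200 mm along +y.
- knob (a joint): Silver knob on the console, vertical axis: 0 off, grows clockwise from above, 1.3 rad = on (stop). Sprung detent: free play, then a hump from 0.29 to 1.01 rad, top at 0.65 (0.2 N m): let go before the top it springs back, past it it snaps on to about 0.95 or more and stays. Grip: upright bar 42 long, 14 thick, 32 high, along deck's x when at 0.
- knob_grip (a point): Point on the knob's axis at the height to grip the bar (the bar's top is 7 mm higher; the disc beneath it is 23 mm lower).
- whip1: Collapsed telescoping whip aerial (may be absent), 110 mm long, the shortest, 0.04 kg. Black base block 14 x 14 x 28 with 1 brass band(s) at the -x end, steel shaft 12 then 10 mm thick (10 mm at mid-length), black 14 mm square cap at the +x end. Origin: mid-length on the axis; x along the whip. Lies on the table, axis 7 mm up.
- slot1_seat (a point): Floor centre of rack slot 1, for the 110 mm whip, marked by 1 brass pin(s). Open above: two 18 mm end saddles carry the whip's ends, between cheeks 22 mm apart and end stops 120 mm apart, both 14 mm high. Middle open, board 16 mm below this point. x along the slot, z up. A seated whip's axis is 7 mm above it, either way round. Slots are 60 mm apart, in any order.
- whip2: Collapsed telescoping whip aerial (may be absent), 145 mm long, the middle one, 0.04 kg. Black base block 14 x 14 x 28 with 2 brass band(s) at the -x end, steel shaft 12 then 10 mm thick (10 mm at mid-length), black 14 mm square cap at the +x end. Origin: mid-length on the axis; x along the whip. Lies on the table, axis 7 mm up.
- slot2_seat (a point): Floor centre of rack slot 2, for the 145 mm whip, marked by 2 brass pin(s). Open above: two 18 mm end saddles carry the whip's ends, between cheeks 22 mm apart and end stops 155 mm apart, both 14 mm high. Middle open, board 16 mm below this point. x along the slot, z up. A seated whip's axis is 7 mm above it, either way round. Slots are 60 mm apart, in any order.
- whip3: Collapsed telescoping whip aerial (may be absent), 180 mm long, the longest, 0.04 kg. Black base block 14 x 14 x 28 with 3 brass band(s) at the -x end, steel shaft 12 then 10 mm thick (10 mm at mid-length), black 14 mm square cap at the +x end. Origin: mid-length on the axis; x along the whip. Lies on the table, axis 7 mm up.
- slot3_seat (a point): Floor centre of rack slot 3, for the 180 mm whip, marked by 3 brass pin(s). Open above: two 18 mm end saddles carry the whip's ends, between cheeks 22 mm apart and end stops 190 mm apart, both 14 mm high. Middle open, board 16 mm below this point. x along the slot, z up. A seated whip's axis is 7 mm above it, either way round. Slots are 60 mm apart, in any order.
- mug: Blue ceramic mug, 80 wide, 90 high, standing; origin at the centre of its underside. A bystander.
- battery: Black spare battery pack, 75 x 45 x 24, lying on the table; origin at the centre of its underside. A bystander.
Not all that is in view belongs to the job. Leave any green look-alike of the scanner3 alone.

How it is judged:
By the outcome, as a careful person would: the job done as asked, in the order asked, and still so for the second after the job is handed in, with the robot touching nothing.
Of scanner1, scanner2, scanner3 only 2 to 3 are there at a start; the rules pass over those that are not, and their reading is None.
Of whip1, whip2, whip3 only 2 to 3 are there at a start; the rules pass over those that are not, and their reading is None.
At some moment in a run one of whip1, whip2, whip3 may be knocked a few centimetres aside while the robot is not near it.
Once in a run the grip may slacken for a moment while it holds something.
It also fails if it takes over 210 s, if anything falls off the work surface, if the arm or the gripper's body presses on something with over 40 N, if the wrist force passes 120 N, or if a joint passes its speed limit or range.

## Working session

There is one attempt and no reset: what is moved stays moved. The work goes in short steps, Python scripts to look and compute and a tool call to move; the robot and the scene stay as the last step left them, time stands still between calls to the robot, and variables do not carry over. Pictures are saved under pics/ and viewed, at most 14 in all, crops included, and the job is handed in when it is done.

Besides the shell and the picture viewer there is one more tool, called after "Request:" as name([rows], argument=value, ...), one row to a line, values as JSON. jog_arm: Moves the arm, as the interface text tells. Its arguments: {"type":"object","properties":{"plan":{"type":"array"},"squeeze":{"type":"number"}},"required":["plan"]}

```bash
ls; mkdir -p pics
cat > h.py <<'E'
import numpy as np, cv2
from scipy.spatial.transform import Rotation as R
from bench import status, camera, order
def shot(n):
    s=status.read_state(); c=camera(n)
    if n=="wrist":
        T=np.eye(4);T[:3,:3]=R.from_quat(s["eef_rot"]).as_matrix();T[:3,3]=s["ee_pos"];c["world_from_camera"]=T@np.array(c["mount"])
    c["world_from_camera"]=np.array(c["world_from_camera"]);return c
def ray(c,u,v,z):
    W=c["world_from_camera"];d=W[:3,:3]@np.array([(u-c["cx"])/c["fx"],(v-c["cy"])/c["fy"],1]);o=W[:3,3]
    return o+d*(z-o[2])/d[2]
def cloud(c):
    Z=c["z_map"];v,u=np.mgrid[:Z.shape[0],:Z.shape[1]]
    P=np.stack([(u-c["cx"])/c["fx"]*Z,(v-c["cy"])/c["fy"]*Z,Z],-1)
    W=c["world_from_camera"];Q=P@W[:3,:3].T+W[:3,3];Q[Z==0]=np.nan;return Q
def save(c,n): cv2.imwrite("pics/"+n,c["image"][...,::-1])
E
python3 - <<'E'
from h import *
s=status.read_state();print({k:np.round(v,3) for k,v in s.items()})
print(R.from_quat(s["eef_rot"]).as_matrix().round(2))
for n in ["scene","side"]:
    c=shot(n);save(c,n+"0.png");print(n,c["world_from_camera"].round(3).tolist(),c["fx"],c["cx"],c["cy"])
    np.savez(n+"0.npz",**c)
print(np.array(camera("wrist")["mount"]).round(3))
E
```

```text
pics
{'time': np.float64(0.0), 'joint_positions': array([ 1.309,  0.333, -0.065,  1.461,  0.022,  1.35 , -0.088]), 'joint_vel': array([ 0.   ,  0.   ,  0.001, -0.001,  0.001, -0.   ,  0.001]), 'joint_torque': array([-1.0000e-03, -6.2325e+01,  2.4000e-02, -3.8989e+01, -6.1000e-02,
        4.0000e-02,  0.0000e+00]), 'ee_pos': array([ 0.148, -0.607,  0.185]), 'eef_rot': array([ 0.993,  0.119, -0.   , -0.001]), 'ft_force': array([0.438, 0.993, 0.319]), 'torque': array([-0.007,  0.034, -0.006]), 'grip_force': np.float64(0.0), 'width': np.float64(0.087)}
[[ 0.97  0.24 -0.  ]
 [ 0.24 -0.97  0.  ]
 [-0.   -0.   -1.  ]]
scene [[-0.761, 0.496, -0.418, 1.081], [0.649, 0.577, -0.497, 0.689], [-0.005, -0.649, -0.76, 1.173], [0.0, 0.0, 0.0, 1.0]] 442.9442652933297 320.12898715688186 200.53142109814556
side [[-0.895, -0.29, 0.339, -0.002], [-0.446, 0.604, -0.66, 0.928], [-0.014, -0.742, -0.67, 1.068], [0.0, 0.0, 0.0, 1.0]] 431.6320113718049 317.1673196407584 204.53214840838308
[[ 0.001 -0.952 -0.307  0.085]
 [ 1.     0.001  0.001 -0.001]
 [-0.001 -0.307  0.952 -0.199]
 [ 0.     0.     0.     1.   ]]
```

View pics/scene0.png

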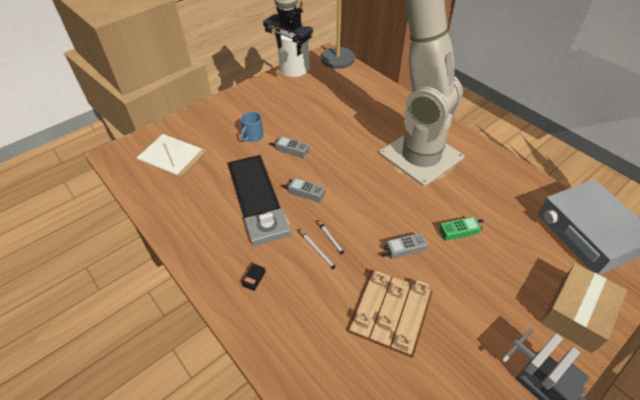

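View pics/side0.png

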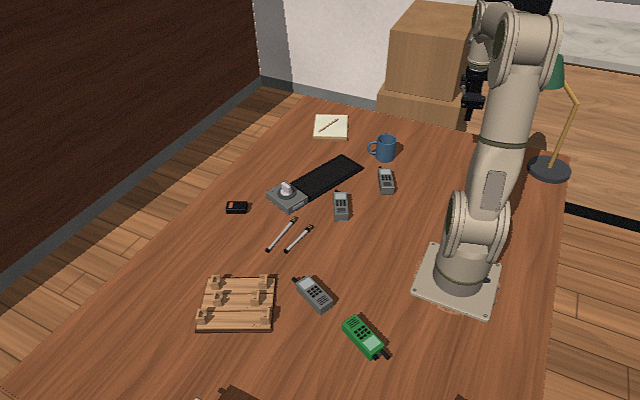

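The scene view shows grey scanners at (292,147), (306,190) and (407,245). The green look-alike is at (461,228), the whips at (316,248) and (330,237), the rack at (392,312), the deck at (255,187) with the knob at (267,221), the mug at (252,127) and the battery at (253,277). Things that could be mistaken for a target: the green radio at (461,228) for a scanner, the pencil at (168,152) and the tripod parts at (520,345) for a whip, and the battery at (253,277) for a scanner. I choose the grey ones.

Run:
```python
from h import *
for n in ["scene","side"]:
    c=dict(np.load(n+"0.npz"));Q=cloud(c)
    t=Q[...,2];flat=t[np.abs(t)<0.004];print(n,"table z",np.nanmedian(flat).round(4),np.nanstd(flat).round(4))
    box=(Q[...,0]>0.1)&(Q[...,0]<0.95)&(Q[...,1]>-0.75)&(Q[...,1]<0.75)
    m=((t>0.0045)&(t<0.12)&box).astype(np.uint8)
    k,l,st,ce=cv2.connectedComponentsWithStats(m,connectivity=4)
    for i in range(1,k):
        if st[i,4]<40: continue
        P=Q[l==i];(r)=cv2.minAreaRect((P[:,:2]*1000).astype(np.float32))
        print(ce[i].round(),st[i,4],"c",np.round(r[0]),"size",np.round(r[1]),"ang",round(r[2],1),"zmed/max",np.median(P[:,2]).round(3),P[:,2].max().round(3),"col",c["image"][l==i].mean(0).round())
c=dict(np.load("scene0.npz"))
a=cv2.resize(c["image"][130:270,220:440],None,fx=3.6,fy=3.6,interpolation=cv2.INTER_CUBIC)
cv2.imwrite("pics/crop1.png",a[...,::-1])
```

```text
scene table z 0.0004 0.0019
[252. 126.] 606 c [ 403. -550.] size [208.  92.] ang 65.0 zmed/max 0.059 0.095 col [ 90. 113. 129.]
[173. 155.] 1510 c [ 715. -616.] size [161. 228.] ang 23.0 zmed/max 0.009 0.023 col [223. 215. 193.]
[292. 146.] 498 c [ 346. -356.] size [ 90. 152.] ang 27.3 zmed/max 0.034 0.043 col [128. 125. 117.]
[403. 168.] 235 c [109.   3.] size [ 19. 233.] ang 0.0 zmed/max 0.013 0.022 col [182. 172. 153.]
[258. 201.] 3334 c [ 593. -234.] size [416. 141.] ang 70.3 zmed/max 0.015 0.086 col [88. 85. 81.]
[306. 189.] 604 c [ 443. -151.] size [ 87. 152.] ang 27.1 zmed/max 0.034 0.044 col [131. 128. 120.]
[460. 228.] 705 c [167. 319.] size [ 74. 147.] ang 65.4 zmed/max 0.035 0.045 col [ 91. 153.  99.]
[330. 236.] 148 c [516.  68.] size [148.  20.] ang 78.9 zmed/max 0.011 0.02 col [157. 143. 128.]
[316. 247.] 200 c [576.  67.] size [190.  19.] ang 87.2 zmed/max 0.011 0.019 col [168. 153. 136.]
[405. 246.] 767 c [368. 243.] size [ 74. 153.] ang 64.2 zmed/max 0.035 0.044 col [138. 135. 128.]
[253. 277.] 401 c [791.  28.] size [78. 55.] ang 27.4 zmed/max 0.024 0.032 col [69. 5
[... 793 characters left out ...]
4 col [100.  99.  95.]
[237. 207.] 266 c [791.  17.] size [78. 74.] ang 24.2 zmed/max 0.023 0.03 col [39. 31. 29.]
[282. 233.] 155 c [577.  69.] size [181.  21.] ang 89.6 zmed/max 0.012 0.02 col [120. 112. 105.]
[299. 237.] 134 c [516.  61.] size [152.  19.] ang 80.2 zmed/max 0.012 0.017 col [115. 109. 102.]
[421. 268.] 257 c [107.  -1.] size [233.  14.] ang 89.8 zmed/max 0.013 0.018 col [163. 150. 132.]
[237. 305.] 4066 c [557. 364.] size [220. 212.] ang 25.8 zmed/max 0.015 0.052 col [156. 117.  84.]
[314. 294.] 806 c [379. 245.] size [ 53. 164.] ang 65.8 zmed/max 0.035 0.043 col [97. 96. 93.]
[364. 338.] 1049 c [171. 323.] size [ 67. 146.] ang 56.1 zmed/max 0.036 0.044 col [ 59. 108.  67.]
```

View pics/crop1.png

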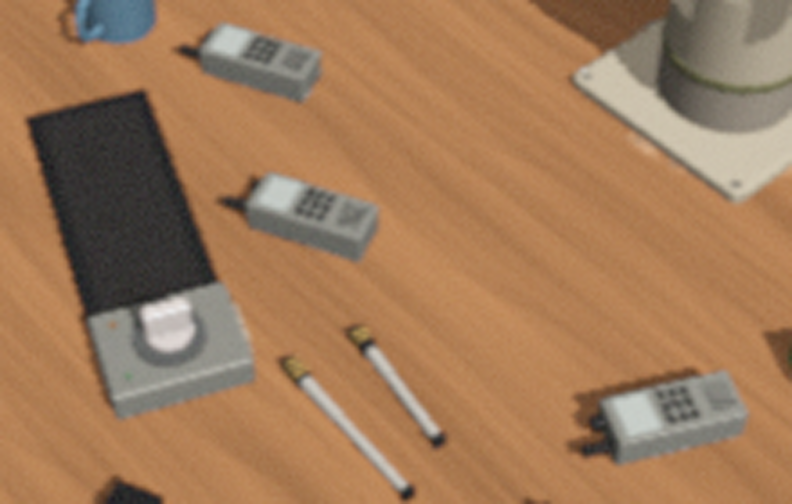

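The crop shows three grey scanners on their backs (crop (260,60), (310,215), (675,415)), all with stub aerials at the left end. It also shows two whips with brass bands at (300,370) and (360,335). Their lengths of about 180 and 145 mm make them whip3 and whip2. I start by moving over the far scanner for a wrist look.

Request:
jog_arm([
  [0,0,1.36,256,-196,5,1],
  [0,0,1.36,256,-196,5,1],
  [0,0,1.36,256,-196,5,1],
  [0,0,1.36,256,-196,5,1],
  [0,0,1.36,256,-196,5,1],
  [0,0,1.36,256,-196,5,1],
  [0,0,1.36,256,-196,5,1],
  [0,0,1.36,256,-196,5,1],
  [0,0,1.36,256,-196,5,1],
  [0,0,1.36,256,-196,5,1],
  [0,0,1.36,256,-196,5,1],
  [0,0,1.36,256,-196,5,1],
])

```text
time: 1.35
ee_pos: [0.3501, -0.3562, 0.1806]
eef_rot: [0.848, -0.531, -0.0, -0.0]
ft_force: [0.2, 0.1, -0.1]
width: 0.0868
grip_force: 0.0
```

```bash
cat >> h.py <<'E'
def tops(c,lo,hi,box,amin=300):
    Q=cloud(c);m=((Q[...,2]>lo)&(Q[...,2]<hi)&(Q[...,0]>box[0])&(Q[...,0]<box[1])&(Q[...,1]>box[2])&(Q[...,1]<box[3])).astype(np.uint8)
    m=cv2.morphologyEx(m,cv2.MORPH_OPEN,np.ones((3,3)))
    k,l,st,ce=cv2.connectedComponentsWithStats(m,connectivity=4);o=[]
    for i in range(1,k):
        if st[i,4]<amin: continue
        P=Q[l==i];r=cv2.minAreaRect((P[:,:2]*1000).astype(np.float32))
        a=r[2] if r[1][0]>r[1][1] else r[2]+90
        print("px",ce[i].round(),st[i,4],"c",np.round(r[0],1),"mean",(P[:,:2].mean(0)*1000).round(1),"size",np.round(r[1],1),"longdir",round(a,1),"z",np.median(P[:,2]).round(4))
def st():
    s=status.read_state();M=R.from_quat(s["eef_rot"]).as_matrix()
    print("t",round(float(s["time"]),2),"p",(np.array(s["ee_pos"])*1000).round(1),"j",np.round(s["joint_positions"],2),"yawx",np.degrees(np.arctan2(M[1,0],M[0,0])).round(1),"z",M[:,2].round(3),"w",round(float(s["width"]),4),"grip",round(float(s["grip_force"]),1),"F",np.round(s["ft_force"],1))
    return s
E
python3 - <<'E'
from h import *
st();c=shot("wrist");save(c,"w1.png");np.savez("w1.npz",**c)
tops(c,0.028,0.048,(.1,.9,-.7,.3))
E
```

```text
t 1.35 p [ 350.1 -356.2  180.6] j [ 0.9   0.07 -0.2   1.78  0.01  1.29 -2.  ] yawx -64.1 z [-0.  0. -1.] w 0.0868 grip 0.0 F [ 0.2  0.1 -0.1]
px [308. 185.] 4126 c [ 354.9 -340.9] mean [ 356.1 -344.2] size [ 49.3 119.2] longdir 116.6 z 0.0362
px [ 24. 242.] 2037 c [ 648.9 -120.7] mean [ 642.  -126.4] size [47.4 89.5] longdir 158.6 z 0.0361
px [177. 264.] 747 c [ 467.6 -168.9] mean [ 462.3 -178.2] size [49.7 44.9] longdir 28.2 z 0.0358
```

View pics/w1.png

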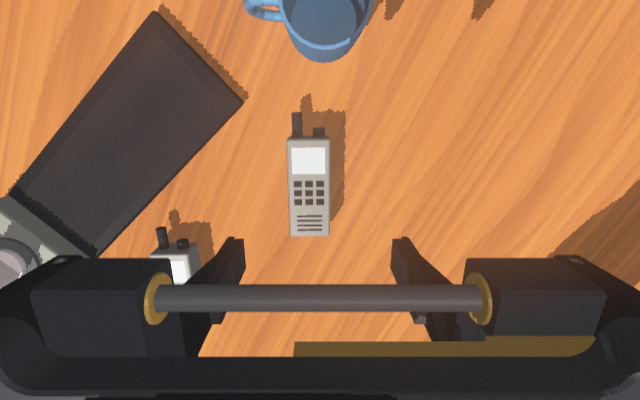

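The wrist view shows the scanner at (308,185) with its aerial at the top. It measures 49 x 119 mm at z 36 mm, which matches the description, so I grasp it.

Request:
jog_arm([
  [0,0,-0.012,13,-11,40,1],
  [0,0,-0.012,13,-11,85,1],
  [0,0,-0.012,13,-11,130,1],
  [0,0,-0.012,13,-11,155,1],
  [0,0,-0.012,13,-11,174,1],
  [0,0,-0.012,13,-11,174,1],
  [0,0,-0.012,13,-11,174,1],
  [0,0,-0.012,13,-11,174,-1],
  [0,0,-0.012,13,-11,174,-1],
  [0,0,-0.012,13,-11,174,-1],
  [0,0,-0.012,13,-11,174,-1],
  [0,0,-0.012,13,-11,174,-1],
], squeeze=30)

```text
time: 2.6
ee_pos: [0.3659, -0.3633, 0.007]
eef_rot: [0.85, -0.527, 0.0, 0.0]
ft_force: [0.2, -0.4, 0.0]
width: 0.055
grip_force: 0.0
```

Run:
```python
from h import *
st()
for f in ["w1","scene0","side0"]:
    c=dict(np.load(f+".npz"));Q=cloud(c);g=c["image"].max(-1)
    m=((Q[...,2]>0.008)&(Q[...,2]<0.017)&(Q[...,0]>.4)&(Q[...,0]<.8)&(Q[...,1]<-.1)&(Q[...,1]>-.5)&(c["image"].max(-1)<95)).astype(np.uint8)
    m=cv2.morphologyEx(m,cv2.MORPH_OPEN,np.ones((3,3)))
    k,l,s,ce=cv2.connectedComponentsWithStats(m);i=1+s[1:,4].argmax();P=Q[l==i]
    r=cv2.minAreaRect((P[:,:2]*1000).astype(np.float32));print(f,ce[i].round(),s[i,4],r,np.median(P[:,2]))
```

```text
t 2.6 p [ 365.9 -363.3    7. ] j [ 0.88  0.28 -0.21  1.93  0.07  0.93 -2.04] yawx -63.6 z [ 0. -0. -1.] w 0.055 grip 0.0 F [ 0.2 -0.4  0. ]
w1 [125. 140.] 27237 ((579.2136840820312, -277.47406005859375), (303.0593566894531, 128.82427978515625), 69.02625274658203) 0.012491616816700746
scene0 [251. 186.] 1498 ((576.7166748046875, -284.0641784667969), (283.2030334472656, 125.61316680908203), 69.17881774902344) 0.012919969143324384
side0 [326. 176.] 1134 ((575.49560546875, -279.98797607421875), (295.3960266113281, 134.8935546875), 69.35519409179688) 0.013351771577867155
```

Request:
jog_arm([
  [0,0,0,0,0,0,-1],
  [0,0,0,0,0,0,-1],
  [0,0,0,0,0,0,-1],
  [0,0,0,0,0,-30,-1],
  [0,0,0,0,0,-70,-1],
  [0,0,0,0,0,-110,-1],
  [0,0,0,0,0,-150,-1],
  [0,0,0,0,0,-190,-1],
  [0,0,0,0,0,-210,-1],
  [0,0,0,0,0,-210,-1],
], squeeze=30)

```text
time: 3.6
ee_pos: [0.367, -0.3643, 0.2201]
eef_rot: [0.85, -0.527, 0.003, 0.001]
ft_force: [1.2, -0.0, -1.0]
width: 0.0003
grip_force: 0.0
```

```bash
cat >> h.py <<'E'
def Rh(yaw,tilt=90):  # tool at tilt from down (90 = horizontal, x up), heading yaw deg
    y=np.radians(yaw);h=np.array([np.cos(y),np.sin(y),0]);Y=np.array([np.sin(y),-np.cos(y),0])
    M0=np.stack([h,Y,[0,0,-1]],1);return M0@R.from_rotvec([0,np.radians(tilt),0]).as_matrix()
def go(pos,yaw,tilt=0):
    s=status.read_state();M=R.from_quat(s["eef_rot"]).as_matrix()
    rv=R.from_matrix(M.T@Rh(yaw,tilt)).as_rotvec();sh=M.T@(np.array(pos)-np.array(s["ee_pos"])*1000)
    print("go",pos,yaw,tilt,"rv",rv.round(3).tolist(),"shift",sh.round(1).tolist())
E
python3 - <<'E'
from h import *
st();go([520,-370,230],-32,90);go([520,-370,230],-32,60)
E
```

```text
t 3.6 p [ 367.  -364.3  220.1] j [ 0.89  0.08 -0.21  1.69  0.02  1.37 -2.  ] yawx -63.6 z [ 0.004 -0.004 -1.   ] w 0.0003 grip 0.0 F [ 1.2 -0.  -1. ]
go [520, -370, 230] -32 90 rv [0.431, 1.522, -0.431] shift [73.3, -134.4, -9.3]
go [520, -370, 230] -32 60 rv [0.288, 1.014, -0.499] shift [73.3, -134.4, -9.3]
```

Run:
```python
from h import *
c=shot("wrist");save(c,"w2.png")
tops(c,0.028,0.048,(.1,.9,-.7,.3))
```

```text
px [344.  11.] 390 c [ 420.  -534.7] mean [ 422.3 -539.4] size [67.9 24.8] longdir 4.5 z 0.0385
px [318. 190.] 3304 c [ 354.3 -340.6] mean [ 355.9 -343.9] size [ 50.  119.7] longdir 116.5 z 0.0362
px [ 50. 238.] 3535 c [649.9 -93.4] mean [ 655.8 -118.1] size [100.  129.4] longdir 159.5 z 0.0358
px [192. 263.] 1151 c [ 465.5 -163.4] mean [ 468.7 -167.6] size [50.  56.7] longdir 116.9 z 0.0361
```

View pics/w2.png

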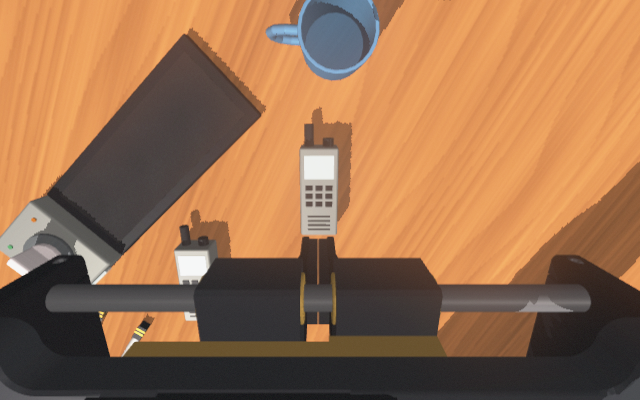

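The scanner was not lifted: it is still at (318,190) and the fingers are shut. I try again, checking the grip before lifting.

Request:
jog_arm([
  [0,0,0,-2,0,40,0.7],
  [0,0,0,-2,0,80,0.7],
  [0,0,0,-2,0,120,0.7],
  [0,0,0,-2,0,150,0.7],
  [0,0,0,-2,0,150,0.7],
  [0,0,0,-2,0,150,0.7],
  [0,0,0,-2,0,150,0.7],
  [0,0,0,-2,0,150,0.7],
  [0,0,0,-2,0,150,0.7],
  [0,0,0,-2,0,150,0.7],
  [0,0,0,-2,0,150,0.7],
  [0,0,0,-2,0,150,0.7],
])

```text
time: 4.85
ee_pos: [0.3649, -0.3615, 0.0669]
eef_rot: [0.85, -0.527, 0.0, 0.0]
ft_force: [0.6, 0.4, -0.1]
width: 0.0739
grip_force: 0.0
```

Request:
jog_arm([
  [0,0,0,0,0,30,0.7],
  [0,0,0,0,0,50,0.7],
  [0,0,0,0,0,64,0.7],
  [0,0,0,0,0,64,0.7],
  [0,0,0,0,0,64,0.0],
  [0,0,0,0,0,64,0.0],
  [0,0,0,0,0,64,0.0],
  [0,0,0,0,0,64,0.0],
  [0,0,0,0,0,64,0.0],
  [0,0,0,0,0,64,0.0],
  [0,0,0,0,0,64,0.0],
  [0,0,0,0,0,64,0.0],
], squeeze=30)

```text
time: 6.05
ee_pos: [0.3649, -0.3614, 0.0028]
eef_rot: [0.85, -0.527, 0.0, 0.0]
ft_force: [-0.5, 0.1, -0.1]
width: 0.0438
grip_force: 0.0
```

Run:
```python
from h import *
st();c=shot("wrist");save(c,"w3.png")
c=shot("side");tops(c,0.028,0.048,(.1,.9,-.7,.3),100)
```

```text
t 6.05 p [ 364.9 -361.4    2.8] j [ 0.88  0.29 -0.21  1.94  0.07  0.92 -2.05] yawx -63.6 z [ 0. -0. -1.] w 0.0438 grip 0.0 F [-0.5  0.1 -0.1]
px [386. 179.] 268 c [ 351.1 -339.1] mean [ 348.5 -334.1] size [ 50.4 126.5] longdir 116.3 z 0.0372
px [287. 196.] 517 c [647.3 -93.2] mean [639.8 -79.4] size [102.1 136.2] longdir 159.0 z 0.0371
px [341. 203.] 321 c [ 448.3 -135.2] mean [ 447.7 -130.2] size [ 49.4 125.2] longdir 115.0 z 0.0369
px [314. 292.] 599 c [363.7 252.7] mean [359.  255.7] size [ 50.4 126.1] longdir 155.1 z 0.0364
```

View pics/w3.png

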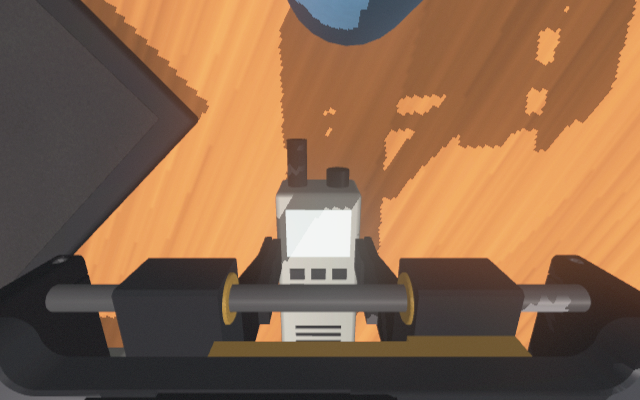

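Request:
jog_arm([
  [0,0,0,0,0,0,-0.4],
  [0,0,0,0,0,0,-0.4],
  [0,0,0,0,0,0,-0.4],
  [0,0,0,0,0,0,-0.4],
  [0,0,0,0,0,0,-0.4],
], squeeze=30)

```text
time: 6.65
ee_pos: [0.3649, -0.3614, 0.0028]
eef_rot: [0.85, -0.527, 0.0, 0.0]
ft_force: [-0.4, 0.1, -0.1]
width: 0.0263
grip_force: 0.0
```

Run:
```python
from h import *
st();c=shot("wrist");save(c,"w4.png");tops(c,0.028,0.048,(.1,.5,-.7,-.2))
```

```text
t 6.65 p [ 364.9 -361.4    2.8] j [ 0.88  0.29 -0.21  1.94  0.07  0.92 -2.05] yawx -63.6 z [ 0. -0. -1.] w 0.0263 grip 0.0 F [-0.4  0.1 -0.1]
px [341.  23.] 950 c [ 407.6 -477.5] mean [ 408.6 -474.6] size [53.7 10.8] longdir 17.8 z 0.0386
px [318. 230.] 6416 c [ 367.5 -367.5] mean [ 370.6 -373. ] size [50.1 60.5] longdir 117.0 z 0.0364
px [318. 326.] 1991 c [ 339.4 -311.5] mean [ 339.8 -311.1] size [50.1 26.6] longdir 24.1 z 0.0361
```

View pics/w4.png

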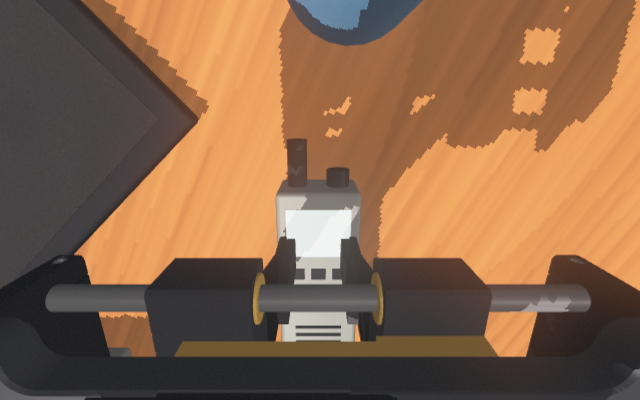

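Run:
```python
from h import *
c=shot("wrist");Q=cloud(c);s=status.read_state();M=R.from_quat(s["eef_rot"]).as_matrix()
print(c["fx"])
for u,v in [(290,238),(290,245),(285,260),(282,275),(345,240),(350,250),(355,270),(350,312),(285,312),(318,215),(318,262),(150,320),(230,100)]:
    print((u,v),(Q[v,u]*1000).round(1),"tool",((Q[v,u]-s["ee_pos"])@M*1000).round(1),c["image"][v,u])
```

```text
303.82978650711243
(290, 238) [ 383.4 -362.5   39.2] tool [  9.2 -16.1 -36.4] [193 197 196]
(290, 245) [ 382.8 -363.1   49.1] tool [  9.5 -15.3 -46.3] [77 67 62]
(285, 260) [ 383.7 -362.6   65.9] tool [  9.4 -16.3 -63.1] [70 62 59]
(282, 275) [ 383.8 -362.9   80.4] tool [  9.7 -16.2 -77.7] [60 52 51]
(345, 240) [nan nan nan] tool [nan nan nan] [78 74 71]
(350, 250) [ 353.6 -377.7   55.1] tool [  9.5  17.4 -52.3] [75 70 67]
(355, 270) [ 353.1 -377.5   75. ] tool [  9.1  17.8 -72.2] [67 64 60]
(350, 312) [ 350.3 -364.5   88.8] tool [ -3.8  14.4 -86.1] [68 67 65]
(285, 312) [ 376.3 -352.2   89.6] tool [ -3.2 -14.3 -86.8] [64 63 63]
(318, 215) [ 374.8 -381.8   36.7] tool [ 22.6   0.3 -33.9] [232 236 233]
(318, 262) [ 361.  -354.2   36.4] tool [ -8.2   0.3 -33.6] [202 200 189]
(150, 320) [ 418.4 -365.9  132.9] tool [  27.8  -45.9 -130.1] [53 55 57]
(230, 100) [ 452.9 -414.    -0. ] tool [ 86.2 -55.3   2.8] [233 157  94]
```

Run:
```python
from h import *
c=dict(np.load("w1.npz"));Z=c["z_map"];Mt=np.array(c["mount"])
v,u=np.mgrid[225:330,190:440];z=Z[225:330,190:440]
P=np.stack([(u-c["cx"])/c["fx"]*z,(v-c["cy"])/c["fy"]*z,z],-1)@Mt[:3,:3].T+Mt[:3,3]
m=(z>0.05)&(P[...,2]<0.05);T=P[m]*1000
i=T[:,2].argsort()[::-1]
print(T[i[:400:20]].round(0).tolist())
for vv in range(232,300,6):
    r=P[vv-225];g=m[vv-225]
    print(vv,(r[g][:,2].max()*1000).round(1) if g.any() else None,g.sum())
```

```text
[[-7.0, 44.0, -36.0], [9.0, 48.0, -37.0], [5.0, 44.0, -37.0], [6.0, -44.0, -38.0], [-2.0, 43.0, -38.0], [11.0, -51.0, -38.0], [2.0, -44.0, -39.0], [2.0, -44.0, -39.0], [10.0, 45.0, -40.0], [11.0, -50.0, -40.0], [9.0, -43.0, -41.0], [9.0, 47.0, -41.0], [-3.0, -43.0, -41.0], [2.0, 44.0, -42.0], [11.0, 52.0, -42.0], [-7.0, -43.0, -42.0], [-3.0, -44.0, -43.0], [9.0, -47.0, -43.0], [10.0, 44.0, -44.0], [9.0, -47.0, -44.0]]
232 None 0
238 -36.0 36
244 -37.7 44
250 -36.9 53
256 -38.0 64
262 -35.6 78
268 -37.7 92
274 -44.7 96
280 -51.7 93
286 -119.2 249
292 -121.5 250
298 -122.2 249
```

The depth map shows that the real fingertips are about 37 mm behind the reported TCP. They were closing above the 36 mm case, which explains the empty grip. I correct for that offset from here on.

Request:
jog_arm([
  [0,0,0,0,0,-2,0.7],
  [0,0,0,0,0,-2,0.7],
  [0,0,0,0,0,-2,0.7],
  [0,0,0,0,0,-2,0.7],
  [0,0,0,0,0,-2,0.7],
  [0,0,0,0,0,-2,0.7],
  [0,0,0,0,0,-2,0.7],
  [0,0,0,0,0,-2,0.7],
  [0,0,0,0,0,-2,0.7],
  [0,0,0,0,0,8,0.7],
  [0,0,0,0,0,16,0.7],
  [0,0,0,0,0,16,0.7],
])

```text
time: 7.95
ee_pos: [0.3639, -0.3606, -0.0149]
eef_rot: [0.85, -0.527, -0.001, -0.0]
ft_force: [0.1, -0.0, -0.4]
width: 0.0739
grip_force: 0.0
```

Request:
jog_arm([
  [0,0,0,0,0,6,0.7],
  [0,0,0,0,0,12,0.7],
  [0,0,0,0,0,17,0.7],
  [0,0,0,0,0,17,0.7],
  [0,0,0,0,0,17,-0.1],
  [0,0,0,0,0,17,-0.1],
  [0,0,0,0,0,17,-0.1],
  [0,0,0,0,0,17,-0.1],
  [0,0,0,0,0,17,-0.1],
  [0,0,0,0,0,17,-0.1],
  [0,0,0,0,0,17,-0.1],
  [0,0,0,0,0,17,-0.1],
], squeeze=30)

```text
time: 9.15
ee_pos: [0.365, -0.3616, -0.03]
eef_rot: [0.85, -0.527, 0.0, 0.0]
ft_force: [-0.9, 0.7, 3.8]
width: 0.0501
grip_force: 30.0
```

Request:
jog_arm([
  [0,0,0,0,0,-20,-0.1],
  [0,0,0,0,0,-50,-0.1],
  [0,0,0,0,0,-90,-0.1],
  [0,0,0,0,0,-130,-0.1],
  [0,0,0,0,0,-170,-0.1],
  [0,0,0,0,0,-200,-0.1],
  [0,0,0,0,0,-200,-0.1],
], squeeze=30)

```text
time: 9.85
ee_pos: [0.3666, -0.3629, 0.1739]
eef_rot: [0.85, -0.527, 0.003, 0.001]
ft_force: [0.2, 0.4, -1.8]
width: 0.0497
grip_force: 30.0
```

```bash
cat >> h.py <<'E'
TIP=np.array([0,0,-37.])
def go(pos,yaw,tilt=0):   # pos: fingertip, mm
    s=status.read_state();M=R.from_quat(s["eef_rot"]).as_matrix();D=Rh(yaw,tilt)
    rv=R.from_matrix(M.T@D).as_rotvec();sh=M.T@(np.array(pos)-D@TIP-np.array(s["ee_pos"])*1000)
    print("go",pos,yaw,tilt,"rv",rv.round(3).tolist(),"shift",sh.round(1).tolist())
E
python3 - <<'E'
from h import *
st();go([520,-365,200],-32,90);go([520,-365,200],-32,75)
E
```

```text
t 9.85 p [ 366.6 -362.9  173.9] j [ 0.89  0.1  -0.21  1.76  0.02  1.27 -2.01] yawx -63.6 z [ 0.005 -0.005 -1.   ] w 0.0497 grip 30.0 F [ 0.2  0.4 -1.8]
go [520, -365, 200] -32 90 rv [0.431, 1.521, -0.432] shift [101.9, -155.8, -25.1]
go [520, -365, 200] -32 75 rv [0.359, 1.267, -0.469] shift [100.8, -155.1, -15.5]
```

Request:
jog_arm([
  [0.43,1.52,-0.43,102,-156,-25,-0.1],
  [0.43,1.52,-0.43,102,-156,-25,-0.1],
  [0.43,1.52,-0.43,102,-156,-25,-0.1],
  [0.43,1.52,-0.43,102,-156,-25,-0.1],
  [0.43,1.52,-0.43,102,-156,-25,-0.1],
  [0.43,1.52,-0.43,102,-156,-25,-0.1],
  [0.43,1.52,-0.43,102,-156,-25,-0.1],
  [0.43,1.52,-0.43,102,-156,-25,-0.1],
  [0.43,1.52,-0.43,102,-156,-25,-0.1],
  [0.43,1.52,-0.43,102,-156,-25,-0.1],
  [0.43,1.52,-0.43,102,-156,-25,-0.1],
  [0.43,1.52,-0.43,102,-156,-25,-0.1],
])

```text
time: 11.05
ee_pos: [0.5314, -0.3715, 0.2547]
eef_rot: [0.81, -0.322, 0.468, 0.148]
ft_force: [0.9, -0.5, -0.9]
width: 0.05
grip_force: 30.0
```

Run:
```python
from h import *
st();go([528,-378,200],-32,90);go([528,-378,96],-32,90)
```

```text
t 11.05 p [ 531.4 -371.5  254.7] j [ 1.23 -0.28 -0.73  2.3   0.72  0.07 -2.6 ] yawx -47.2 z [ 0.662 -0.541 -0.518] w 0.05 grip 30.0 F [ 0.9 -0.5 -0.9]
go [528, -378, 200] -32 90 rv [0.143, 0.539, -0.105] shift [-26.8, 4.5, 61.0]
go [528, -378, 96] -32 90 rv [0.143, 0.539, -0.105] shift [-115.5, 10.8, 114.9]
```

```bash
cat > kin.py <<'E'
from h import *
from scipy.optimize import least_squares
import itertools,pickle,os
def Rz(a):return R.from_rotvec([0,0,a]).as_matrix()
def Ry(a):return R.from_rotvec([0,a,0]).as_matrix()
def fk(q,p,sg):
    H,L1,L2,L3,b1,b2,b3,y0,e=p
    M=Rz(sg[0]*q[0]+y0);P=np.array([0,0,H])+M@[0,b1,0]
    M=M@Ry(q[1])@Rz(sg[1]*q[2]);P=P+M@[e,b2,L1]
    M=M@Ry(q[3])@Rz(sg[2]*q[4]);P=P+M@[-e,b3,L2]
    M=M@Ry(q[5])@Rz(sg[3]*q[6]);P=P+M@[0,0,L3];return P,M
D=[([1.309,.333,-.065,1.461,.022,1.35,-.088],(.148,-.607,.185),(.993,.119,0,-.001)),
([.9,.07,-.2,1.78,.01,1.29,-2.],(.3501,-.3562,.1806),(.848,-.531,0,0)),
([.88,.28,-.21,1.93,.07,.93,-2.04],(.3659,-.3633,.007),(.85,-.527,0,0)),
([.89,.1,-.21,1.76,.02,1.27,-2.01],(.3666,-.3629,.1739),(.85,-.527,.003,.001)),
([1.23,-.28,-.73,2.3,.72,.07,-2.6],(.5314,-.3715,.2547),(.81,-.322,.468,.148))]
def fit(D):
    best=None
    for sg in itertools.product([1,-1],repeat=4):
        def f(p):
            r=[]
            for q,x,o in D:
                P,M=fk(q,p[:9],sg);o=R.from_quat(o).as_matrix()@Rz(p[9]);r+=list(P-x)+list(.2*R.from_matrix(M.T@o).as_rotvec())
            return np.array(r+list(.002*(p-[.3,.42,.5,.4,0,0,0,0,0,0])))
        for g in (0,1.57,3.14,-1.57):
            s=least_squares(f,[.3,.42,.5,.4,0,0,0,0,0,g])
            if best is None or s.cost<best[0]: best=(s.cost,sg,s.x)
    return best
if __name__=="__main__":
    s=status.read_state();D.append((s["joint_positions"],s["ee_pos"],s["eef_rot"]))
    b=fit(D);print(b[0],b[1],b[2].round(3))
    for q,x,o in D:
        P,M=fk(q,b[2][:9],b[1]);print(((P-x)*1000).round(1))
    pickle.dump(b,open("kin.pkl","wb"))
E
python3 kin.py
```

```text
1.6479068043119312e-05 (-1, -1, -1, -1) [ 0.268  0.447  0.495  0.396 -0.034 -0.008 -0.006  0.003 -0.003 -1.573]
[ 0.3 -0.1 -1.2]
[-0.5 -1.2 -0.5]
[0.3 0.9 0.7]
[0.3 0.2 0.8]
[-1.1 -0.3 -1. ]
[0.9 0.2 1.2]
```

```bash
cat > ik.py <<'E'
from kin import *
b=pickle.load(open("kin.pkl","rb"));sg=b[1];p=b[2]
lo=np.array([-2.6,-.5,-1.47,.16,-1.27,.06,-2.6])+.03;hi=np.array([2.6,2.12,1.34,2.42,4.41,2.06,2.6])-.03
def tool(q):
    P,M=fk(q,p[:9],sg);return P,M@Rz(-p[9])
def ik(tip,yaw,tilt,q0):
    D=Rh(yaw,tilt);x=(np.array(tip)-D@TIP)/1000
    def f(q):
        P,M=tool(q);return np.r_[P-x,.3*R.from_matrix(M.T@D).as_rotvec(),.001*(q-q0)]
    s=least_squares(f,np.clip(q0,lo+.01,hi-.01),bounds=(lo,hi));e=f(s.x)[:6];return s.x,np.abs(e).max()
E
python3 - <<'E'
from ik import *
rng=np.random.default_rng(0);qc=np.array(status.read_state()["joint_positions"])
dk=lambda x,y:np.array([579,-277.5])+x*np.array([.935,-.354])+y*np.array([.354,.935])
for y in (-110,-20,60):
    t=[*dk(0,y),97]
    for yaw in range(-180,180,30):
        best=None
        for k in range(8):
            q0=qc if k==0 else rng.uniform(lo,hi)
            q,e=ik(t,yaw,90,q0)
            if e<.004:
                d=np.abs(q-qc).max()
                if best is None or d<best[0]:best=(d,q)
        if best is not None:
            q=best[1];P,M=tool(q);w=P-M@[0,0,p[3]];print(y,yaw,"q",q.round(2),"wrist",w.round(2))
E
```

```text
-110 -120 q [ 0.22  1.13 -0.28  1.32  1.38  2.03  2.18] wrist [ 0.72 -0.07  0.1 ]
-110 -90 q [-0.18  0.9   0.16  1.87  1.44  1.48  1.96] wrist [ 0.54 -0.02  0.1 ]
-110 -60 q [-1.11  1.65  1.07  2.33  1.89  0.39  0.88] wrist [ 0.36 -0.07  0.1 ]
-110 -30 q [0.6  0.77 0.01 2.39 3.22 1.59 1.57] wrist [ 0.23 -0.2   0.1 ]
-110 0 q [ 2.34  2.09 -1.43  2.07  0.96  0.29 -0.45] wrist [ 0.18 -0.38  0.1 ]
-110 30 q [ 2.03  1.79 -1.44  1.6   0.14  0.93  0.15] wrist [ 0.23 -0.56  0.1 ]
-110 60 q [ 1.61  1.72 -1.44  1.04  0.07  1.6   0.19] wrist [ 0.36 -0.69  0.1 ]
-20 -120 q [-0.01  1.16 -0.12  1.23  1.19  2.03  2.21] wrist [0.75 0.01 0.1 ]
-20 -90 q [ 0.08  0.96 -0.31  1.75  1.58  1.85  2.02] wrist [0.57 0.06 0.1 ]
-20 -60 q [-0.99  1.14  0.83  2.27  1.6   0.84  1.48] wrist [0.39 0.01 0.1 ]
-20 -30 q [ 0.89  0.88 -0.51  2.39  3.16  1.62  1.96] wrist [ 0.26 -0.12  0.1 ]
-20 0 q [ 2.26  2.04 -1.32  2.2   1.85  0.09 -1.32] wrist [ 0.21 -0.3   0.1 ]
-20 30 q [ 2.03  1.85 -1.44  1.77  0.23  0.75  0.1 ] wrist [ 0.26 -0.48  0.1 ]
-20 60 q [ 1.63  1.73 -1.44  1.25  0.09  1.41  0.18] wrist [ 0.39 -0.61  0.1 ]
60 -120 q [-0.21  1.21  0.07  1.11  1.    2.03  2.28] wrist [0.78 0.09 0.1 ]
60 -90 q [ 0.1   1.06 -0.5   1.63  1.64  2.03  2.07] wrist [0.6  0.14 0.1 ]
60 -60 q [-1.11  1.13  0.82  2.18  1.36  0.86  1.71] wrist [0.42 0.09 0.1 ]
60 -30 q [ 0.46  0.82 -0.38  2.39  2.82  1.7   1.82] wrist [ 0.29 -0.04  0.1 ]
60 0 q [ 2.16  2.09 -1.25  2.27  3.18  0.2  -2.57] wrist [ 0.24 -0.22  0.1 ]
60 30 q [ 1.99  1.92 -1.44  1.89  0.36  0.6   0.02] wrist [ 0.29 -0.4   0.1 ]
60 60 q [ 1.62  1.75 -1.44  1.39  0.1   1.26  0.17] wrist [ 0.42 -0.53  0.1 ]
60 90 q [ 1.16  1.71 -1.44  0.8   0.08  1.91  0.21] wrist [ 0.6  -0.58  0.1 ]
```

Run:
```python
from h import *
go([365,-361.5,60],-63.6,0)
```

```text
go [365, -361.5, 60] -63.6 0 rv [-0.253, -0.999, 0.321] shift [-260.5, 116.6, 4.5]
```

Horizontal placing is outside the wrist range, since a joint limit stops the tilt at 59°. I will lay the scanner back, regrip it near its top end and let it pivot in a light grip to hang foot-down.

Request:
jog_arm([
  [-0.25,-1.0,0.32,-60,30,1,-0.1],
  [-0.25,-1.0,0.32,-60,30,1,-0.1],
  [-0.25,-1.0,0.32,-80,40,2,-0.1],
  [-0.25,-1.0,0.32,-80,40,2,-0.1],
  [-0.25,-1.0,0.32,-120,60,2,-0.1],
  [-0.25,-1.0,0.32,-160,80,3,-0.1],
  [-0.253,-0.999,0.321,-200,95,4,-0.1],
  [-0.253,-0.999,0.321,-240,110,4,-0.1],
  [-0.253,-0.999,0.321,-260,117,5,-0.1],
  [-0.253,-0.999,0.321,-260,117,5,-0.1],
  [-0.253,-0.999,0.321,-260,117,5,-0.1],
  [-0.253,-0.999,0.321,-260,117,5,-0.1],
])

```text
time: 12.25
ee_pos: [0.3714, -0.3595, 0.0256]
eef_rot: [0.852, -0.523, 0.003, -0.002]
ft_force: [-0.9, 0.7, -0.7]
width: 0.0498
grip_force: 30.0
```

Run:
```python
from h import *
st();go([365,-361.5,8],-63.6,0)
```

```text
t 12.25 p [ 371.4 -359.5   25.6] j [ 0.7   0.25 -0.02  1.93  0.    0.96 -1.99] yawx -63.1 z [ 0.007 -0.001 -1.   ] w 0.0498 grip 30.0 F [-0.9  0.7 -0.7]
go [365, -361.5, 8] -63.6 0 rv [-0.006, -0.004, 0.009] shift [-1.3, 7.0, 54.5]
```

Request:
jog_arm([
  [-0.006,-0.004,0.009,-1,7,20,-0.1],
  [-0.006,-0.004,0.009,-1,7,40,-0.1],
  [-0.006,-0.004,0.009,-1,7,52,-0.1],
  [-0.006,-0.004,0.009,-1,7,54,-0.1],
  [-0.006,-0.004,0.009,-1,7,54,0.4],
  [-0.006,-0.004,0.009,-1,7,54,0.4],
  [-0.006,-0.004,0.009,-1,7,54,0.4],
  [-0.006,-0.004,0.009,9,7,55,0.4],
  [-0.006,-0.004,0.009,20,7,57,0.4],
  [-0.006,-0.004,0.009,20,7,57,0.4],
  [-0.006,-0.004,0.009,20,7,57,0.4],
])

```text
time: 13.35
ee_pos: [0.3737, -0.381, -0.0326]
eef_rot: [0.849, -0.528, -0.002, -0.0]
ft_force: [-0.7, 0.3, -0.5]
width: 0.0607
grip_force: 0.0
```

Run:
```python
from h import *
st();c=shot("wrist");save(c,"w5.png")
tops(c,0.028,0.048,(.1,.5,-.7,-.2),200)
```

```text
t 13.35 p [ 373.7 -381.   -32.6] j [ 0.72  0.37 -0.01  1.91  0.    0.86 -1.98] yawx -63.7 z [-0.003  0.003 -1.   ] w 0.0607 grip 0.0 F [-0.7  0.3 -0.5]
px [447.  12.] 324 c [ 382.8 -506.2] mean [ 382.7 -506.7] size [15.6  1.2] longdir 83.2 z 0.0377
px [330.  62.] 541 c [ 412.7 -473.8] mean [ 413.5 -472.5] size [41.8  6.2] longdir 8.5 z 0.0389
px [317. 266.] 3380 c [ 377.2 -387.1] mean [ 377.8 -388.6] size [50.  16.4] longdir 26.7 z 0.0359
px [244. 269.] 671 c [ 406.2 -371.7] mean [ 409.1 -373.4] size [ 9.9 20.6] longdir 155.1 z 0.0384
px [391. 269.] 648 c [ 346.5 -401.3] mean [ 346.4 -404.5] size [19.6  9.2] longdir 77.4 z 0.0382
px [317. 325.] 2798 c [ 362.5 -357.9] mean [ 362.6 -358.2] size [50.4 21.4] longdir 26.1 z 0.0364
```

Request:
jog_arm([
  [0,0,0,0,0,0,-0.1],
  [0,0,0,0,0,0,-0.1],
  [0,0,0,0,0,0,-0.1],
  [0,0,0,0,0,0,-0.1],
  [0,0,0,-4,0,-14,-0.1],
  [0,0,0,-9,0,-26,-0.1],
  [0,0,0,-17,0,-39,-0.1],
  [0,0,0,-25,0,-50,-0.1],
  [0,0,0,-35,0,-60,-0.1],
  [0,0,0,-46,0,-68,-0.1],
  [0,0,0,-46,0,-68,-0.1],
], squeeze=6)

```text
time: 14.5
ee_pos: [0.3539, -0.3391, 0.0379]
eef_rot: [0.85, -0.527, -0.0, -0.0]
ft_force: [-0.3, 0.1, -1.3]
width: 0.0501
grip_force: 6.0
```

Run:
```python
from h import *
st();c=shot("wrist");save(c,"w6.png")
c=shot("side");save(c,"s6.png")
a=cv2.resize(c["image"][90:250,290:450],None,fx=3,fy=3)
b=cv2.resize(shot("wrist")["image"],(480,300))
o=np.zeros((480,960,3),np.uint8);o[:,:480]=a;o[:300,480:]=b
cv2.imwrite("pics/c6.png",cv2.resize(o,(800,400))[...,::-1])
```

```text
t 14.5 p [ 353.9 -339.1   37.9] j [ 0.69  0.18 -0.02  1.98  0.    0.98 -2.01] yawx -63.6 z [-0.     0.001 -1.   ] w 0.0501 grip 6.0 F [-0.3  0.1 -1.3]
```

View pics/c6.png

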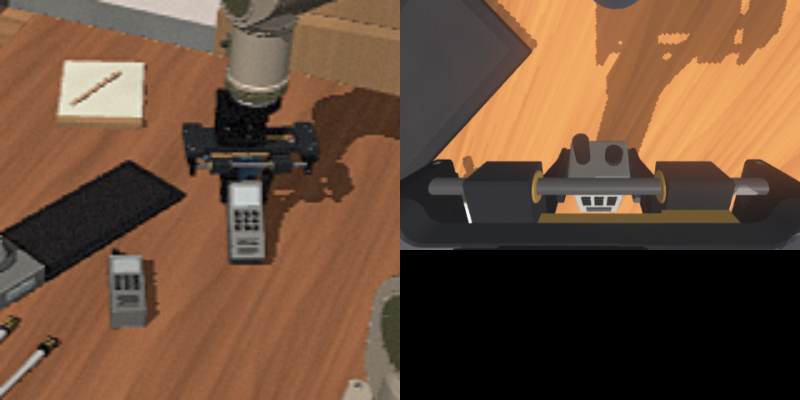

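The side view shows the scanner pivoting to about 45° in the light grip, and the wrist view shows its top end at (590,155). I continue the arc.

Request:
jog_arm([
  [0,0,0,-13,0,-7,-0.1],
  [0,0,0,-26,0,-12,-0.1],
  [0,0,0,-39,0,-15,-0.1],
  [0,0,0,-53,0,-17,-0.1],
  [0,0,0,-67,0,-17,-0.1],
  [0,0,0,-81,0,-16,-0.1],
  [0,0,0,-81,0,-16,-0.1],
  [0,0,0,-81,0,-16,-0.1],
])

```text
time: 15.45
ee_pos: [0.3175, -0.267, 0.0525]
eef_rot: [0.849, -0.528, -0.001, -0.0]
ft_force: [-1.2, -0.1, 5.2]
width: 0.0501
grip_force: 6.0
```

```bash
cat >> h.py <<'E'
def held(n):
    s=st();c=shot("wrist");save(c,n);Q=cloud(c);M=R.from_quat(s["eef_rot"]).as_matrix()
    T=(Q-np.array(s["ee_pos"]))@M*1000-TIP   # tip coords: top end points between fingers
    m=(np.abs(T[...,1])<22)&(T[...,2]>-75)&(T[...,2]<10)&(T[...,0]>-40)&(T[...,0]<70)
    P=T[m]
    # cluster by tool-z: top end plane
    h,e=np.histogram(P[:,2],bins=np.arange(-76,12,4));print("n",len(P),dict(zip(e[:-1].astype(int),h)))
    k=cv2.fitLine  # top plane fit
    zc=e[h.argmax()]+2
    S=P[np.abs(P[:,2]-zc)<8]
    A=np.c_[S[:,0],S[:,1],np.ones(len(S))];co=np.linalg.lstsq(A,S[:,2],rcond=None)[0]
    S=S[np.abs(A@co-S[:,2])<2];A=np.c_[S[:,0],S[:,1],np.ones(len(S))];co=np.linalg.lstsq(A,S[:,2],rcond=None)[0]
    print("top plane z(tip)=%.1f slope_x %.1f deg slope_y %.1f deg; x range"%(co[2],np.degrees(np.arctan(co[0])),np.degrees(np.arctan(co[1]))),np.percentile(S[:,0],[1,99]).round(1),"y",np.percentile(S[:,1],[1,99]).round(1))
E
python3 - <<'E'
from h import *
held("w7.png");c=shot("side")
a=cv2.resize(c["image"][90:250,290:450],None,fx=3,fy=3)
b=cv2.resize(shot("wrist")["image"],(480,300))
o=np.zeros((480,960,3),np.uint8);o[:,:480]=a;o[:300,480:]=b
cv2.imwrite("pics/c7.png",cv2.resize(o,(800,400))[...,::-1])
E
```

```text
t 15.45 p [ 317.5 -267.    52.5] j [ 0.66  0.01 -0.07  2.14 -0.    1.   -2.09] yawx -63.7 z [-0.002  0.002 -1.   ] w 0.0501 grip 6.0 F [-1.2 -0.1  5.2]
n 5890 {np.int64(-76): np.int64(0), np.int64(-72): np.int64(0), np.int64(-68): np.int64(0), np.int64(-64): np.int64(56), np.int64(-60): np.int64(34), np.int64(-56): np.int64(39), np.int64(-52): np.int64(91), np.int64(-48): np.int64(96), np.int64(-44): np.int64(514), np.int64(-40): np.int64(183), np.int64(-36): np.int64(542), np.int64(-32): np.int64(2692), np.int64(-28): np.int64(312), np.int64(-24): np.int64(210), np.int64(-20): np.int64(184), np.int64(-16): np.int64(170), np.int64(-12): np.int64(159), np.int64(-8): np.int64(150), np.int64(-4): np.int64(149), np.int64(0): np.int64(125), np.int64(4): np.int64(118)}
top plane z(tip)=-33.3 slope_x 10.7 deg slope_y -0.2 deg; x range [ 0.9 23.1] y [-21.6  21.6]
```

View pics/c7.png

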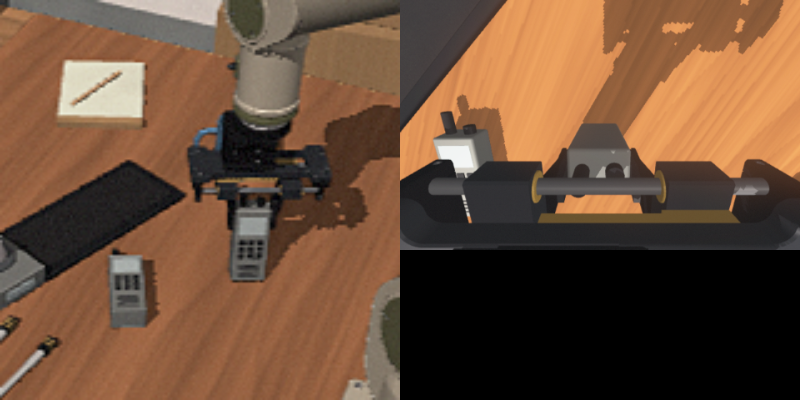

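```bash
cat >> h.py <<'E'
def dk(x,y): return np.array([579,-277.5])+x*np.array([.935,-.355])+y*np.array([.355,.935])
E
python3 - <<'E'
from h import *
p=dk(0,-102).round(1);print(p)
go([420,-330,180],0,0);go([*p,180],69,0)
E
```

```text
[ 542.8 -372.9]
go [420, -330, 180] 0 0 rv [-0.001, 0.003, -1.112] shift [101.2, -63.9, -90.9]
go [np.float64(542.8), np.float64(-372.9), 180] 69 0 rv [-0.003, 0.002, -2.316] shift [194.0, -155.0, -91.2]
```

Request:
jog_arm([
  [0,0,0,0,0,0,-0.1],
  [0,0,0,0,0,0,-0.1],
  [0,0,0,0,0,-40,-0.1],
  [0,0,0,0,0,-80,-0.1],
  [0,0,-0.15,20,-15,-91,-0.1],
  [0,0,-0.3,40,-30,-91,-0.1],
  [0,0,-0.45,60,-40,-91,-0.1],
  [0,0,-0.6,80,-50,-91,-0.1],
  [0,0,-0.75,101,-64,-91,-0.1],
  [0,0,-0.9,101,-64,-91,-0.1],
  [0,0,-1.0,101,-64,-91,-0.1],
  [0,0,-1.112,101,-64,-91,-0.1],
], squeeze=30)

```text
time: 16.8
ee_pos: [0.4198, -0.3293, 0.1418]
eef_rot: [1.0, 0.002, -0.002, -0.002]
ft_force: [-0.8, -0.3, -2.0]
width: 0.0495
grip_force: 30.0
```

Request:
jog_arm([
  [0,0,-0.14,30,10,0,-0.1],
  [0,0,-0.28,60,20,0,-0.1],
  [0,0,-0.42,90,30,0,-0.1],
  [0,0,-0.56,123,43,0,-0.1],
  [0,0,-0.7,123,43,0,-0.1],
  [0,0,-0.84,123,43,0,-0.1],
  [0,0,-0.98,123,43,0,-0.1],
  [0,0,-1.1,123,43,0,-0.1],
  [0,0,-1.204,123,43,0,-0.1],
  [0,0,-1.204,123,43,30,-0.1],
  [0,0,-1.204,123,43,60,-0.1],
  [0,0,-1.204,123,43,60,-0.1],
])

```text
time: 18.0
ee_pos: [0.5399, -0.3707, 0.077]
eef_rot: [0.824, 0.566, -0.002, -0.006]
ft_force: [-0.9, 0.6, -2.3]
width: 0.0499
grip_force: 30.0
```

Run:
```python
from h import *
held("w8.png");go([*dk(0,-102),104],69,0)
```

```text
t 18.0 p [ 539.9 -370.7   77. ] j [ 0.72  0.49 -0.26  1.48  0.13  1.2   0.08] yawx 69.0 z [-0.009  0.007 -1.   ] w 0.0499 grip 30.0 F [-0.9  0.6 -2.3]
n 5880 {np.int64(-76): np.int64(0), np.int64(-72): np.int64(0), np.int64(-68): np.int64(0), np.int64(-64): np.int64(58), np.int64(-60): np.int64(24), np.int64(-56): np.int64(46), np.int64(-52): np.int64(91), np.int64(-48): np.int64(97), np.int64(-44): np.int64(523), np.int64(-40): np.int64(192), np.int64(-36): np.int64(499), np.int64(-32): np.int64(2719), np.int64(-28): np.int64(322), np.int64(-24): np.int64(201), np.int64(-20): np.int64(179), np.int64(-16): np.int64(170), np.int64(-12): np.int64(162), np.int64(-8): np.int64(152), np.int64(-4): np.int64(145), np.int64(0): np.int64(119), np.int64(4): np.int64(118)}
top plane z(tip)=-33.4 slope_x 10.7 deg slope_y 0.0 deg; x range [ 1.7 24.2] y [-21.6  21.6]
go [np.float64(542.79), np.float64(-372.87), 104] 69 0 rv [-0.008, -0.003, -0.0] shift [-0.8, 2.0, 13.0]
```

Run:
```python
from h import *
go([*dk(0,-116).round(1),115],69,10.7);go([*dk(0,-116).round(1),102],69,10.7)
```

```text
go [np.float64(537.8), np.float64(-386.0), 115] 69 10.7 rv [-0.008, 0.184, -0.001] shift [-8.0, 2.0, 1.3]
go [np.float64(537.8), np.float64(-386.0), 102] 69 10.7 rv [-0.008, 0.184, -0.001] shift [-8.0, 2.1, 14.3]
```

Request:
jog_arm([
  [0,0.1,0,-4,2,1,-0.1],
  [0,0.184,0,-8,2,1,-0.1],
  [0,0.184,0,-8,2,5,-0.1],
  [0,0.184,0,-8,2,10,-0.1],
  [0,0.184,0,-8,2,13,-0.1],
  [0,0.184,0,-8,2,13,-0.1],
  [0,0.184,0,-8,2,13,-0.1],
])

```text
time: 18.75
ee_pos: [0.5425, -0.3794, 0.0698]
eef_rot: [0.82, 0.565, 0.075, -0.053]
ft_force: [-0.4, -0.2, -1.6]
width: 0.0499
grip_force: 30.0
```

Run:
```python
from h import *
s=st();M=R.from_quat(s["eef_rot"]).as_matrix();print("tip",(np.array(s["ee_pos"])*1000+M@TIP).round(1))
c=shot("side");a=cv2.resize(c["image"][60:220,270:430],None,fx=3,fy=3);c=shot("scene")
b=cv2.resize(c["image"][80:240,190:350],None,fx=3,fy=3)
cv2.imwrite("pics/c9.png",cv2.resize(np.hstack([a,b]),(800,400))[...,::-1])
```

```text
t 18.75 p [ 542.5 -379.4   69.8] j [ 0.85  0.56 -0.29  1.42 -0.03  1.23  0.24] yawx 69.1 z [ 0.063  0.173 -0.983] w 0.0499 grip 30.0 F [-0.4 -0.2 -1.6]
tip [ 540.2 -385.8  106.2]
```

View pics/c9.png

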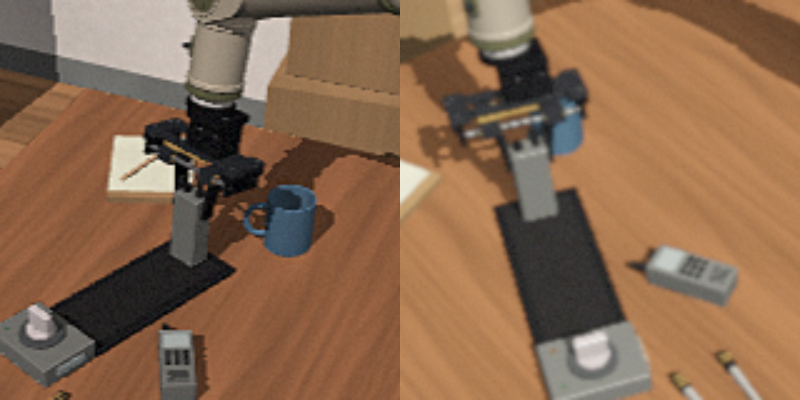

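Both views show the scanner upright over the far end of the deck, so I lower it and check the force.

Request:
jog_arm([
  [0,0,0,-0.5,0,3,-0.1],
  [0,0,0,-0.9,0,5,-0.1],
  [0,0,0,-1.2,0,6.5,-0.1],
  [0,0,0,-1.2,0,6.5,-0.1],
  [0,0,0,-1.2,0,6.5,-0.1],
])

```text
time: 19.35
ee_pos: [0.542, -0.3803, 0.0642]
eef_rot: [0.821, 0.564, 0.076, -0.053]
ft_force: [-3.9, 2.1, 10.4]
width: 0.05
grip_force: 30.0
```

Request:
jog_arm([
  [0,0,0,0.1,0,-0.5,-0.1],
  [0,0,0,0.1,0,-0.5,0.5],
  [0,0,0,0.1,0,-0.5,0.5],
  [0,0,0,0.1,0,-0.5,0.5],
  [0,0,0,0.1,0,-0.5,0.5],
  [0,0,0,5,0,-25,0.5],
  [0,0,0,12,0,-65,0.5],
  [0,0,0,20,0,-110,0.5],
  [0,0,0,26,0,-140,0.5],
  [0,-0.1,0,26,0,-140,0.5],
  [0,-0.184,0,26,0,-140,0.5],
  [0,-0.184,0,26,0,-140,0.5],
], squeeze=10)

```text
time: 20.55
ee_pos: [0.5445, -0.377, 0.206]
eef_rot: [0.822, 0.569, 0.0, -0.001]
ft_force: [-0.2, 1.2, 0.9]
width: 0.0651
grip_force: 0.0
```

Run:
```python
from h import *
st()
c=shot("side");tops(c,.125,.14,(.4,.7,-.5,-.2),20);tops(c,.028,.048,(.3,.55,-.3,.4),60)
c=shot("scene");tops(c,.125,.14,(.4,.7,-.5,-.2),20);tops(c,.028,.048,(.3,.55,-.3,.4),60)
go([430,-110,200],116.6,0)
```

```text
t 20.55 p [ 544.5 -377.   206. ] j [ 0.73  0.42 -0.28  1.31  0.11  1.43  0.1 ] yawx 69.4 z [-0.001  0.002 -1.   ] w 0.0651 grip 0.0 F [-0.2  1.2  0.9]
px [345. 140.] 63 c [ 537.9 -375.4] mean [ 539.5 -371.7] size [28.7 53. ] longdir 153.5 z 0.1327
px [341. 204.] 327 c [ 448.  -134.7] mean [ 446.6 -130.3] size [ 49.7 121.4] longdir 114.9 z 0.0366
px [264. 280.] 86 c [515.1 283.3] mean [513.6 283.8] size [23.4 38. ] longdir 115.1 z 0.0404
px [314. 292.] 590 c [363.7 251.7] mean [359.5 255.4] size [ 50.1 126.6] longdir 154.8 z 0.0365
px [255. 297.] 106 c [503.8 347.4] mean [503.1 347.1] size [24.3 34.6] longdir 115.1 z 0.0394
px [266. 313.] 84 c [444.7 380.9] mean [445.8 381.3] size [20.  38.5] longdir 140.7 z 0.0416
px [242. 142.] 84 c [ 542.7 -371.4] mean [ 542.2 -371.7] size [40.7 41.7] longdir 118.2 z 0.1326
px [307. 187.] 398 c [ 449.5 -131. ] mean [ 451.7 -129.4] size [ 54.3 120.1] longdir 116.8 z 0.0364
px [407. 243.] 537 c [361.8 255.2] mean [364.4 256.2] size [ 53.3 120.8] longdir 152.8 z 0.0364
px [380. 278.] 98 c [515.5 287.6] mean [516.3 287.7] size [26.7 33.1] longdir 119.8 z 0.0367
px [420. 286.] 88 c [446.4 381. ] mean [446.7 383.1] size [22.3 33.2] longdir 145.1 z 0.0366
px [398. 289.] 89 c [503.2 349.1] mean [502.2 349. ] size [24.3 34.4] longdir 105.2 z 0.039
go [430, -110, 200] 116.6 0 rv [-0.002, -0.004, -0.83] shift [212.2, -201.2, 43.3]
```

Run:
```python
from h import *
go([471.6,-175.3,100],116.9,0)
```

```text
go [471.6, -175.3, 100] 116.9 0 rv [-0.002, -0.004, -0.835] shift [165.8, -138.7, 142.9]
```

Request:
jog_arm([
  [0,0,-0.14,35,-30,0,0.7],
  [0,0,-0.28,70,-60,0,0.7],
  [0,0,-0.42,105,-90,20,0.7],
  [0,0,-0.56,135,-115,50,0.7],
  [0,0,-0.7,166,-139,80,0.7],
  [0,0,-0.835,166,-139,110,0.7],
  [0,0,-0.835,166,-139,143,0.7],
  [0,0,-0.835,166,-139,143,0.7],
  [0,0,-0.835,166,-139,143,0.7],
])

```text
time: 21.55
ee_pos: [0.4713, -0.1766, 0.0631]
eef_rot: [0.525, 0.851, 0.001, -0.002]
ft_force: [0.4, -0.3, 1.2]
width: 0.0738
grip_force: 0.0
```

Run:
```python
from h import *
st();c=shot("wrist");save(c,"w10.png");tops(c,0.028,0.045,(.3,.6,-.3,0),150);go([471.6,-175.3,4],116.9,0)
```

```text
t 21.55 p [ 471.3 -176.6   63.1] j [ 0.7   0.22 -0.48  1.9   0.11  1.06  0.65] yawx 116.7 z [-0.003  0.004 -1.   ] w 0.0738 grip 0.0 F [ 0.4 -0.3  1.2]
px [319. 147.] 10516 c [ 450.8 -132.8] mean [ 448.7 -128.6] size [ 50.1 118.6] longdir 116.8 z 0.0364
px [505. 186.] 2388 c [586.6 -84.2] mean [589.8 -90. ] size [80.1 26.7] longdir 90.0 z 0.0357
go [471.6, -175.3, 4] 116.9 0 rv [0.0, -0.003, -0.003] shift [1.2, 0.2, 97.0]
```

Request:
jog_arm([
  [0,0,0,3,0,40,0.7],
  [0,0,0,3,0,70,0.7],
  [0,0,0,3,0,90,0.7],
  [0,0,0,3,0,97,0.7],
  [0,0,0,3,0,97,0.7],
  [0,0,0,3,0,97,-0.1],
  [0,0,0,3,0,97,-0.1],
  [0,0,0,3,0,97,-0.1],
  [0,0,0,3,0,97,-0.1],
  [0,0,0,3,0,97,-0.1],
  [0,0,0,3,0,97,-0.1],
], squeeze=6)

```text
time: 22.7
ee_pos: [0.4704, -0.1729, -0.0336]
eef_rot: [0.524, 0.852, 0.0, -0.001]
ft_force: [-0.4, 0.1, 5.9]
width: 0.0496
grip_force: 6.0
```

Request:
jog_arm([
  [0,0,0,4,0,-14,-0.1],
  [0,0,0,9,0,-26,-0.1],
  [0,0,0,17,0,-39,-0.1],
  [0,0,0,25,0,-50,-0.1],
  [0,0,0,35,0,-60,-0.1],
  [0,0,0,46,0,-69,-0.1],
  [0,0,0,59,0,-76,-0.1],
  [0,0,0,72,0,-81,-0.1],
  [0,0,0,86,0,-84,-0.1],
  [0,0,0,99,0,-85,-0.1],
  [0,0,0,113,0,-85,-0.1],
  [0,0,0,127,0,-83,-0.1],
])

```text
time: 23.9
ee_pos: [0.4122, -0.0586, 0.049]
eef_rot: [0.524, 0.852, 0.0, -0.002]
ft_force: [0.6, -0.4, -1.6]
width: 0.0499
grip_force: 6.0
```

Request:
jog_arm([
  [0,0,0,6,0,0,-0.1],
  [0,0,0,12,0,1,-0.1],
  [0,0,0,12,0,1,-0.1],
  [0,0,0,12,0,1,-0.1],
])

```text
time: 24.3
ee_pos: [0.4075, -0.0492, 0.0482]
eef_rot: [0.524, 0.852, 0.0, -0.001]
ft_force: [0.6, -0.0, -1.9]
width: 0.05
grip_force: 6.0
```

Run:
```python
from h import *
held("w11.png")
```

```text
t 24.3 p [407.5 -49.2  48.2] j [ 0.6   0.03 -0.59  2.13  0.02  0.99  0.47] yawx 116.8 z [-0.002  0.002 -1.   ] w 0.05 grip 6.0 F [ 0.6 -0.  -1.9]
n 12305 {np.int64(-76): np.int64(0), np.int64(-72): np.int64(0), np.int64(-68): np.int64(0), np.int64(-64): np.int64(0), np.int64(-60): np.int64(0), np.int64(-56): np.int64(0), np.int64(-52): np.int64(0), np.int64(-48): np.int64(0), np.int64(-44): np.int64(70), np.int64(-40): np.int64(301), np.int64(-36): np.int64(1319), np.int64(-32): np.int64(1387), np.int64(-28): np.int64(1171), np.int64(-24): np.int64(1098), np.int64(-20): np.int64(1071), np.int64(-16): np.int64(906), np.int64(-12): np.int64(1097), np.int64(-8): np.int64(936), np.int64(-4): np.int64(986), np.int64(0): np.int64(683), np.int64(4): np.int64(1019)}
top plane z(tip)=-32.0 slope_x 17.1 deg slope_y 1.6 deg; x range [-22.9  19.3] y [-21.5  21.6]
```

```bash
cat >> h.py <<'E'
def prof():
    s=st();c=shot("wrist");Q=cloud(c);M=R.from_quat(s["eef_rot"]).as_matrix()
    T=(Q-np.array(s["ee_pos"]))@M*1000-TIP
    m=(np.abs(T[...,1])<20)&(T[...,2]>-70)&(T[...,2]<95)&(np.abs(T[...,0])<100);P=T[m]
    for z in range(-70,95,6):
        S=P[(P[:,2]>=z)&(P[:,2]<z+6)]
        if len(S)>20: print(z+3,len(S),"x",np.percentile(S[:,0],[5,50,95]).round(1))
    return c
E
python3 - <<'E'
from h import *
c=prof();cv2.imwrite("pics/w11b.png",c["image"][...,::-1])
E
```

```text
t 24.35 p [407.5 -49.3  48.2] j [ 0.6   0.03 -0.59  2.13  0.02  0.99  0.47] yawx 116.8 z [-0.002  0.002 -1.   ] w 0.0503 grip 6.0 F [ 0.6  0.3 -2.5]
-43 59 x [-25.8 -24.8 -23. ]
-37 825 x [-25.5 -17.9   4.7]
-31 2011 x [-16.4   8.   12.7]
-25 1549 x [12.9 16.7 20.7]
-19 1475 x [20.7 24.6 28.6]
-13 1237 x [28.5 32.  35.5]
-7 1429 x [35.5 40.  44.3]
-1 1265 x [44.5 48.4 52.7]
5 1184 x [52.4 56.5 61. ]
11 878 x [60.3 63.8 67. ]
17 1048 x [67.  71.  74.9]
23 1017 x [74.9 79.2 83.2]
29 845 x [83.2 86.6 90.6]
35 374 x [90.  92.3 93.6]
83 257 x [96.3 97.8 99.9]
89 53 x [96.3 98.5 99.9]
```

View pics/w11b.png

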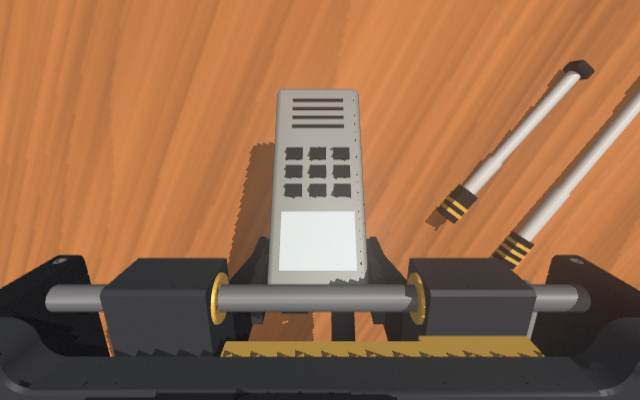

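The scanner is gripped near (318,185) and has only turned about 37°. The 6 N grip is holding it off the table, so I ease to 3 N to let it swing.

Request:
jog_arm([
  [0,0,0,0,0,-10,-0.1],
  [0,0,0,0,0,-10,-0.1],
  [0,0,0,0,0,-10,-0.1],
  [0,0,0,0,0,-10,-0.1],
  [0,0,0,0,0,-10,-0.1],
  [0,0,0,0,0,-10,-0.1],
], squeeze=3)

```text
time: 25.0
ee_pos: [0.4078, -0.0488, 0.0584]
eef_rot: [0.524, 0.852, 0.001, -0.001]
ft_force: [1.7, -0.2, 4.3]
width: 0.0496
grip_force: 3.0
```

Run:
```python
from h import *
c=prof()
```

```text
t 25.0 p [407.8 -48.8  58.4] j [ 0.61  0.01 -0.59  2.12  0.01  1.01  0.48] yawx 116.8 z [-0.001  0.002 -1.   ] w 0.0496 grip 3.0 F [ 1.7 -0.2  4.3]
-55 524 x [-10.1  -4.6   0.1]
-49 70 x [-11.5  -2.4  -0.2]
-37 119 x [2.7 3.8 4.8]
-31 1229 x [ 2.2 11.1 16.2]
-25 1902 x [-1.3  9.4 18. ]
-19 596 x [17.8 18.9 19.9]
-13 500 x [19.4 20.2 21.1]
-7 418 x [20.7 21.4 22.2]
-1 396 x [21.6 22.5 23.3]
5 356 x [22.7 23.6 24.3]
11 278 x [23.8 24.3 24.9]
17 383 x [24.5 25.3 27. ]
23 250 x [25.8 27.2 28. ]
29 278 x [26.8 27.8 29.3]
35 206 x [28.  29.4 30.2]
41 246 x [29.1 30.3 31.5]
47 124 x [29.9 31.2 31.9]
53 194 x [31.1 31.6 32.3]
59 209 x [32.  32.8 33.9]
65 159 x [33.5 34.1 34.9]
71 152 x [34.6 35.2 36. ]
77 145 x [35.6 36.3 37.2]
83 105 x [36.7 37.2 37.7]
95 1081 x [39.2 67.4 96.7]
```

Run:
```python
from h import *
p=dk(0,-28.4).round(1);go([*p,200],69,-10.2);go([*p,125],69,-10.2)
```

```text
go [np.float64(568.9), np.float64(-304.1), 200] 69 -10.2 rv [0.073, -0.17, 0.833] shift [-304.6, 23.6, -106.1]
go [np.float64(568.9), np.float64(-304.1), 125] 69 -10.2 rv [0.073, -0.17, 0.833] shift [-304.8, 23.6, -31.1]
```

Request:
jog_arm([
  [0,0,0,0,0,0,-0.1],
  [0,0,0,0,0,0,-0.1],
  [0,0,0,0,0,-35,-0.1],
  [0,0,0,0,0,-75,-0.1],
  [0.01,-0.03,0.15,-40,3,-106,-0.1],
  [0.025,-0.06,0.3,-80,6,-106,-0.1],
  [0.04,-0.09,0.44,-125,10,-106,-0.1],
  [0.05,-0.12,0.58,-170,14,-106,-0.1],
  [0.065,-0.15,0.72,-215,18,-106,-0.1],
  [0.073,-0.17,0.833,-260,21,-106,-0.1],
  [0.073,-0.17,0.833,-304,24,-106,-0.1],
  [0.073,-0.17,0.833,-304,24,-106,-0.1],
], squeeze=30)

```text
time: 26.25
ee_pos: [0.5653, -0.3151, 0.1599]
eef_rot: [0.822, 0.562, -0.076, 0.049]
ft_force: [-0.4, 0.3, -3.0]
width: 0.0497
grip_force: 30.0
```

Run:
```python
from h import *
c=prof();go([*dk(0,-28.4).round(1),112],69,-10.2)
```

```text
t 26.25 p [ 565.3 -315.1  159.9] j [ 0.64  0.42 -0.41  1.43  0.35  1.36 -0.2 ] yawx 68.7 z [-0.07  -0.165 -0.984] w 0.0497 grip 30.0 F [-0.4  0.3 -3. ]
-55 522 x [-10.4  -4.8  -0.1]
-49 63 x [-5.5 -2.4 -0.8]
-37 119 x [2.5 3.4 4.5]
-31 1236 x [ 2.  11.  15.8]
-25 1904 x [-1.5  9.1 17.8]
-19 609 x [17.6 18.7 19.8]
-13 463 x [19.2 20.1 20.8]
-7 435 x [20.4 21.1 21.9]
-1 394 x [21.5 22.2 23. ]
5 349 x [22.5 23.3 24.1]
11 273 x [23.6 24.1 24.6]
17 395 x [24.3 25.1 27. ]
23 253 x [25.4 27.  27.9]
29 281 x [26.8 27.6 29. ]
35 199 x [27.7 29.3 29.9]
41 246 x [28.9 30.1 31.3]
47 130 x [29.8 31.  31.6]
53 189 x [30.8 31.5 32.1]
59 198 x [31.8 32.6 33.7]
65 168 x [33.2 33.8 34.8]
71 153 x [34.3 35.  35.8]
77 142 x [35.4 36.1 37. ]
83 105 x [36.5 37.  37.4]
go [np.float64(568.9), np.float64(-304.1), 112] 69 -10.2 rv [-0.006, 0.0, -0.003] shift [17.1, 1.2, 83.0]
```

Request:
jog_arm([
  [-0.006,0,0,8,1,30,-0.1],
  [-0.006,0,0,14,1,60,-0.1],
  [-0.006,0,0,17,1,83,-0.1],
  [-0.006,0,0,17.5,1,86,-0.1],
  [-0.006,0,0,17.5,1,86,-0.1],
  [-0.006,0,0,17.5,1,86,-0.1],
])

```text
time: 26.9
ee_pos: [0.5686, -0.308, 0.0771]
eef_rot: [0.821, 0.564, -0.071, 0.053]
ft_force: [0.0, -0.3, -1.7]
width: 0.0497
grip_force: 30.0
```

Request:
jog_arm([
  [0,0,0,0.4,0,2,-0.1],
  [0,0,0,0.4,0,2,-0.1],
  [0,0,0,0.4,0,2,-0.1],
])

```text
time: 27.2
ee_pos: [0.5681, -0.3081, 0.074]
eef_rot: [0.821, 0.564, -0.072, 0.053]
ft_force: [-0.4, -0.7, -1.5]
width: 0.0499
grip_force: 30.0
```

Request:
jog_arm([
  [0,0,0,0.4,0,2,-0.1],
  [0,0,0,0.6,0,3.5,-0.1],
  [0,0,0,0.6,0,3.5,-0.1],
  [0,0,0,0.6,0,3.5,-0.1],
])

```text
time: 27.6
ee_pos: [0.568, -0.3081, 0.0703]
eef_rot: [0.821, 0.564, -0.072, 0.053]
ft_force: [-0.8, 1.1, 2.1]
width: 0.0498
grip_force: 30.0
```

Request:
jog_arm([
  [0,0,0,0.3,0,1.5,-0.1],
  [0,0,0,0.3,0,1.5,-0.1],
  [0,0,0,0.3,0,1.5,-0.1],
])

```text
time: 27.9
ee_pos: [0.5684, -0.3083, 0.07]
eef_rot: [0.821, 0.564, -0.072, 0.053]
ft_force: [-2.7, 1.7, 11.9]
width: 0.0502
grip_force: 30.0
```

Request:
jog_arm([
  [0,0,0,0,0,-0.7,-0.1],
  [0,0,0,0,0,-0.7,0.5],
  [0,0,0,0,0,-0.7,0.5],
  [0,0,0,0,0,-0.7,0.5],
  [0,0,0,0,0,-0.7,0.5],
  [0,0,0,-5,0,-25,0.5],
  [0,0,0,-12,0,-65,0.5],
  [0,0,0,-20,0,-110,0.5],
  [0,0,0,-26,0,-140,0.5],
  [0,0.1,0,-26,0,-140,0.5],
  [0,0.178,0,-26,0,-140,0.5],
  [0,0.178,0,-26,0,-140,0.5],
], squeeze=10)

```text
time: 29.1
ee_pos: [0.5653, -0.3124, 0.2107]
eef_rot: [0.826, 0.564, 0.001, 0.002]
ft_force: [-1.1, -0.7, -0.8]
width: 0.0655
grip_force: 0.0
```

Run:
```python
from h import *
st()
c=shot("side");tops(c,.125,.14,(.4,.7,-.5,-.15),20)
c=shot("scene");tops(c,.125,.14,(.4,.7,-.5,-.15),20)
c=shot("wrist");tops(c,.125,.14,(.4,.7,-.5,-.15),20)
go([407.3,230.9,120],154,0)
```

```text
t 29.1 p [ 565.3 -312.4  210.7] j [ 0.76  0.4  -0.44  1.35  0.17  1.43 -0.05] yawx 68.7 z [ 0.005 -0.002 -1.   ] w 0.0655 grip 0.0 F [-1.1 -0.7 -0.8]
px [345. 141.] 52 c [ 541.8 -376.2] mean [ 537.8 -372.4] size [30.3 54.6] longdir 168.3 z 0.1311
px [330. 149.] 83 c [ 567.2 -297.5] mean [ 566.7 -292.8] size [37.4 50.7] longdir 156.3 z 0.1325
px [242. 142.] 78 c [ 539.9 -376.4] mean [ 541.4 -371.1] size [39.  46.3] longdir 146.5 z 0.133
px [248. 159.] 87 c [ 569.7 -294.4] mean [ 573.3 -290.1] size [37.  48.5] longdir 151.0 z 0.1329
px [318. 182.] 1541 c [ 572.1 -298.3] mean [ 572.4 -295.5] size [35.7 50. ] longdir 159.0 z 0.132
px [320. 262.] 1238 c [ 542.2 -379. ] mean [ 543.8 -375.2] size [36.1 49.6] longdir 158.3 z 0.1321
go [407.3, 230.9, 120] 154 0 rv [0.003, 0.004, -1.481] shift [446.2, -341.8, 125.2]
```

Request:
jog_arm([
  [0,0,-0.12,37,-28,0,0.7],
  [0,0,-0.25,74,-57,0,0.7],
  [0,0,-0.37,111,-85,0,0.7],
  [0,0,-0.49,149,-114,0,0.7],
  [0,0,-0.62,186,-142,0,0.7],
  [0,0,-0.74,223,-171,0,0.7],
  [0,0,-0.86,260,-200,0,0.7],
  [0,0,-0.99,297,-228,0,0.7],
  [0,0,-1.11,335,-256,20,0.7],
  [0,0,-1.23,372,-285,50,0.7],
  [0,0,-1.36,409,-313,80,0.7],
  [0,0,-1.48,446,-342,100,0.7],
])

```text
time: 30.45
ee_pos: [0.4092, 0.2205, 0.1132]
eef_rot: [0.222, 0.975, -0.001, 0.003]
ft_force: [0.5, -0.5, -0.1]
width: 0.0739
grip_force: 0.0
```

Request:
jog_arm([
  [0,0,0,0,0,25,0.7],
  [0,0,0,0,0,25,0.7],
  [0,0,0,0,0,25,0.7],
  [0,0,0,0,0,25,0.7],
])

```text
time: 30.85
ee_pos: [0.4118, 0.2184, 0.0906]
eef_rot: [0.227, 0.974, -0.0, 0.003]
ft_force: [-0.2, -0.1, -0.7]
width: 0.0745
grip_force: 0.0
```

Run:
```python
from h import *
st();c=shot("wrist");save(c,"w12.png");tops(c,0.028,0.045,(.2,.5,.1,.4),150);go([407.3,230.9,4],154,0)
```

```text
t 30.85 p [411.8 218.4  90.6] j [ 0.34  0.16 -0.98  1.95  0.16  1.1   0.41] yawx 153.8 z [ 0.006 -0.002 -1.   ] w 0.0745 grip 0.0 F [-0.2 -0.1 -0.7]
px [329. 127.] 8929 c [362.2 253.7] mean [357.9 255.5] size [ 50.1 120. ] longdir 155.2 z 0.0363
px [513. 155.] 1289 c [447.2 386. ] mean [444.2 383.3] size [25.4 34.6] longdir 116.7 z 0.0396
px [488. 223.] 517 c [497.8 347.6] mean [493.8 347.4] size [12.2 27.7] longdir 115.8 z 0.0404
go [407.3, 230.9, 4] 154 0 rv [0.001, 0.007, -0.004] shift [10.7, 9.2, 123.6]
```

Request:
jog_arm([
  [0,0,-0.025,8,6,40,0.7],
  [0,0,-0.025,16,11,80,0.7],
  [0,0,-0.025,16,11,105,0.7],
  [0,0,-0.025,16,11,117,0.7],
  [0,0,-0.025,16,11,123,0.7],
  [0,0,-0.025,16,11,123,0.7],
  [0,0,-0.025,16,11,123,-0.1],
  [0,0,-0.025,16,11,123,-0.1],
  [0,0,-0.025,16,11,123,-0.1],
  [0,0,-0.025,16,11,123,-0.1],
  [0,0,-0.025,16,11,123,-0.1],
  [0,0,-0.025,16,11,123,-0.1],
], squeeze=3.5)

```text
time: 32.1
ee_pos: [0.4025, 0.2352, -0.0332]
eef_rot: [0.214, 0.977, -0.001, 0.003]
ft_force: [-1.3, -1.4, 5.9]
width: 0.0498
grip_force: 3.5
```

Request:
jog_arm([
  [0,0,0,4,0,-14,-0.1],
  [0,0,0,9,0,-26,-0.1],
  [0,0,0,17,0,-39,-0.1],
  [0,0,0,25,0,-50,-0.1],
  [0,0,0,35,0,-60,-0.1],
  [0,0,0,46,0,-69,-0.1],
  [0,0,0,59,0,-76,-0.1],
  [0,0,0,72,0,-82,-0.1],
  [0,0,0,86,0,-87,-0.1],
  [0,0,0,99,0,-90,-0.1],
  [0,0,0,99,0,-93,-0.1],
  [0,0,0,99,0,-93,-0.1],
])

```text
time: 33.3
ee_pos: [0.3121, 0.2768, 0.0592]
eef_rot: [0.214, 0.977, -0.001, 0.003]
ft_force: [1.0, 0.1, -2.5]
width: 0.05
grip_force: 3.5
```

Run:
```python
from h import *
c=prof();save(c,"w13.png")
```

```text
t 33.3 p [312.1 276.8  59.2] j [ 0.25  0.07 -1.09  2.09  0.08  1.02  0.25] yawx 155.3 z [ 0.006 -0.002 -1.   ] w 0.05 grip 3.5 F [ 1.   0.1 -2.5]
-55 317 x [-12.7 -10.   -8.1]
-49 343 x [-11.7  -8.   -6. ]
-43 121 x [-10.3  -7.1  -5.5]
-37 94 x [-15.2 -13.1  10.9]
-31 2220 x [ 0.1  8.7 13.2]
-25 843 x [13.2 14.7 16.4]
-19 679 x [15.9 17.3 18.7]
-13 614 x [18.2 19.5 20.8]
-7 551 x [20.4 21.6 22.8]
-1 536 x [22.5 23.8 25.2]
5 400 x [24.8 25.6 26.7]
11 535 x [26.5 27.9 30.1]
17 297 x [28.9 30.4 31.3]
23 465 x [30.9 32.6 34.4]
29 299 x [33.2 34.8 36.6]
35 344 x [35.1 37.1 38.6]
41 223 x [37.5 38.7 39.8]
47 275 x [39.5 40.6 41.7]
53 257 x [41.7 43.  44. ]
59 1652 x [44.8 86.6 98.7]
65 245 x [46.1 47.5 77. ]
71 197 x [48.2 49.4 50.6]
77 95 x [50.2 51.  51.3]
95 394 x [51.7 68.  95.9]
```

Run:
```python
from h import *
p=dk(0,56.3).round(1);go([420,60,200],110,0);go([*p,200],69,-19.3)
```

```text
go [420, 60, 200] 110 0 rv [0.002, 0.005, 0.79] shift [-189.1, -151.6, -102.9]
go [np.float64(599.0), np.float64(-224.9), 200] 69 -19.3 rv [0.258, -0.266, 1.489] shift [-471.7, -347.6, -103.4]
```

Request:
jog_arm([
  [0,0,0,0,0,0,-0.1],
  [0,0,0,0,0,0,-0.1],
  [0,0,0,0,0,-35,-0.1],
  [0,0,0.08,-10,-8,-75,-0.1],
  [0,0,0.18,-35,-28,-103,-0.1],
  [0,0,0.28,-65,-52,-103,-0.1],
  [0,0,0.38,-95,-76,-103,-0.1],
  [0,0,0.48,-125,-100,-103,-0.1],
  [0,0,0.58,-155,-125,-103,-0.1],
  [0,0,0.68,-189,-152,-103,-0.1],
  [0,0,0.79,-189,-152,-103,-0.1],
  [0,0,0.79,-189,-152,-103,-0.1],
], squeeze=30)

```text
time: 34.55
ee_pos: [0.4195, 0.0591, 0.1624]
eef_rot: [0.575, 0.818, 0.001, 0.002]
ft_force: [-0.1, 0.4, -2.4]
width: 0.0498
grip_force: 30.0
```

Run:
```python
from h import *
st();p=dk(0,56.3).round(1);go([*p,200],69,-19.3)
```

```text
t 34.55 p [419.5  59.1 162.4] j [ 0.6  -0.09 -0.79  1.96 -0.06  1.24  0.17] yawx 109.8 z [ 0.004 -0.001 -1.   ] w 0.0498 grip 30.0 F [-0.1  0.4 -2.4]
go [np.float64(599.0), np.float64(-224.9), 200] 69 -19.3 rv [0.124, -0.321, 0.704] shift [-337.3, 64.8, -1.7]
```

Request:
jog_arm([
  [0.012,-0.03,0.07,-42,8,0,-0.1],
  [0.025,-0.065,0.14,-85,16,0,-0.1],
  [0.04,-0.1,0.22,-128,24,0,-0.1],
  [0.055,-0.14,0.31,-170,32,0,-0.1],
  [0.07,-0.18,0.4,-212,40,0,-0.1],
  [0.085,-0.22,0.49,-255,49,-1,-0.1],
  [0.1,-0.26,0.58,-297,57,-1,-0.1],
  [0.124,-0.32,0.704,-337,65,-2,-0.1],
  [0.124,-0.32,0.704,-337,65,-2,-0.1],
  [0.124,-0.32,0.704,-337,65,-2,-0.1],
  [0.124,-0.32,0.704,-337,65,-2,-0.1],
])

```text
time: 35.65
ee_pos: [0.596, -0.2326, 0.1664]
eef_rot: [0.81, 0.562, -0.137, 0.095]
ft_force: [-0.5, 0.3, -1.6]
width: 0.05
grip_force: 30.0
```

Run:
```python
from h import *
c=prof();p=dk(0,56.3).round(1);go([*p,115],69,-19.3)
```

```text
t 35.65 p [ 596.  -232.6  166.4] j [ 0.51  0.47 -0.55  1.42  0.55  1.47 -0.47] yawx 69.5 z [-0.116 -0.308 -0.944] w 0.05 grip 30.0 F [-0.5  0.3 -1.6]
-55 326 x [-13.  -10.3  -8.2]
-49 348 x [-11.7  -8.1  -6.1]
-43 107 x [-9.9 -7.3 -5.8]
-37 93 x [-15.5 -13.   11.2]
-31 2231 x [-0.1  8.7 13.3]
-25 837 x [13.2 14.7 16.4]
-19 669 x [16.  17.3 18.5]
-13 624 x [18.1 19.4 20.6]
-7 560 x [20.5 21.6 22.9]
-1 511 x [22.6 23.8 25. ]
5 419 x [24.6 25.5 26.6]
11 536 x [26.4 27.9 29.9]
17 303 x [28.8 30.5 31.3]
23 459 x [30.8 32.5 34.3]
29 296 x [33.1 34.7 36.5]
35 366 x [35.  37.1 38.7]
41 199 x [37.4 38.8 39.7]
47 278 x [39.5 40.5 41.5]
53 256 x [41.7 42.9 43.8]
59 244 x [43.6 44.9 46. ]
65 227 x [46.  47.3 48.9]
71 204 x [48.2 49.4 50.5]
77 86 x [50.3 50.8 51.1]
go [np.float64(599.0), np.float64(-224.9), 115] 69 -19.3 rv [0.003, -0.001, 0.007] shift [25.2, 0.0, 83.0]
```

Request:
jog_arm([
  [0,0,0.005,12,0,40,-0.1],
  [0,0,0.005,20,0,67,-0.1],
  [0,0,0.005,25,0,83,-0.1],
  [0,0,0.005,25,0,83,-0.1],
  [0,0,0.005,25,0,83,-0.1],
])

```text
time: 36.2
ee_pos: [0.5952, -0.2378, 0.0812]
eef_rot: [0.813, 0.558, -0.137, 0.096]
ft_force: [0.4, 0.2, -1.4]
width: 0.0499
grip_force: 30.0
```

Request:
jog_arm([
  [0,0,0,0.8,0,2.4,-0.1],
  [0,0,0,0.8,0,2.4,-0.1],
  [0,0,0,0.8,0,2.4,-0.1],
])

```text
time: 36.5
ee_pos: [0.595, -0.238, 0.078]
eef_rot: [0.813, 0.558, -0.137, 0.096]
ft_force: [0.0, -0.2, -1.6]
width: 0.0498
grip_force: 30.0
```

Request:
jog_arm([
  [0,0,0,0.8,0,2.4,-0.1],
  [0,0,0,0.8,0,2.4,-0.1],
  [0,0,0,0.8,0,2.4,-0.1],
])

```text
time: 36.8
ee_pos: [0.5945, -0.2381, 0.0746]
eef_rot: [0.813, 0.558, -0.137, 0.096]
ft_force: [-0.6, 0.3, -2.5]
width: 0.0498
grip_force: 30.0
```

Request:
jog_arm([
  [0,0,0,0.5,0,1.4,-0.1],
  [0,0,0,0.5,0,1.4,-0.1],
  [0,0,0,0.5,0,1.4,-0.1],
])

```text
time: 37.1
ee_pos: [0.5945, -0.238, 0.0731]
eef_rot: [0.813, 0.558, -0.137, 0.096]
ft_force: [1.0, -0.1, -1.6]
width: 0.0498
grip_force: 30.0
```

Request:
jog_arm([
  [0,0,0,0.5,0,1.5,-0.1],
  [0,0,0,0.5,0,1.5,-0.1],
  [0,0,0,0.5,0,1.5,-0.1],
])

```text
time: 37.4
ee_pos: [0.5945, -0.2381, 0.0715]
eef_rot: [0.813, 0.558, -0.137, 0.096]
ft_force: [0.4, -0.1, -2.4]
width: 0.0497
grip_force: 30.0
```

Request:
jog_arm([
  [0,0,0,0.5,0,1.5,-0.1],
  [0,0,0,0.5,0,1.5,-0.1],
  [0,0,0,0.5,0,1.5,-0.1],
])

```text
time: 37.7
ee_pos: [0.5945, -0.2381, 0.07]
eef_rot: [0.813, 0.558, -0.137, 0.096]
ft_force: [-0.7, -1.0, -1.5]
width: 0.0495
grip_force: 30.0
```

Request:
jog_arm([
  [0,0,0,0.6,0,1.8,-0.1],
  [0,0,0,0.6,0,1.8,-0.1],
  [0,0,0,0.6,0,1.8,-0.1],
])

```text
time: 38.0
ee_pos: [0.5948, -0.2381, 0.0691]
eef_rot: [0.813, 0.558, -0.137, 0.096]
ft_force: [-1.5, 0.8, 5.4]
width: 0.0499
grip_force: 30.0
```

Request:
jog_arm([
  [0,0,0,0.4,0,1.3,-0.1],
  [0,0,0,0.4,0,1.3,-0.1],
  [0,0,0,0.4,0,1.3,-0.1],
])

```text
time: 38.3
ee_pos: [0.595, -0.238, 0.0691]
eef_rot: [0.813, 0.558, -0.137, 0.096]
ft_force: [-4.0, 4.2, 14.8]
width: 0.0498
grip_force: 30.0
```

Contact made; I release and lift away.

Request:
jog_arm([
  [0,0,0,-0.3,0,-1,-0.1],
  [0,0,0,-0.3,0,-1,0.5],
  [0,0,0,-0.3,0,-1,0.5],
  [0,0,0,-0.3,0,-1,0.5],
  [0,0,0,-0.3,0,-1,0.5],
  [0,0,0,-9,0,-25,0.5],
  [0,0,0,-23,0,-65,0.5],
  [0,0,0,-38,0,-110,0.5],
  [0,0,0,-48,0,-138,0.5],
  [0,0.12,0,-48,0,-138,0.5],
  [0,0.24,0,-48,0,-138,0.5],
  [0,0.337,0,-48,0,-138,0.5],
], squeeze=10)

```text
time: 39.5
ee_pos: [0.5947, -0.2386, 0.2139]
eef_rot: [0.824, 0.566, 0.003, 0.001]
ft_force: [0.2, -0.9, -0.6]
width: 0.0654
grip_force: 0.0
```

Run:
```python
from h import *
st();c=shot("wrist");tops(c,.125,.14,(.4,.7,-.5,-.15),20)
for n in ["side","scene"]:
    c=shot(n);np.savez(n+"1.npz",**c);Q=cloud(c);t=Q[...,2]
    m=((t>.0055)&(t<.025)&(Q[...,0]>.42)&(Q[...,0]<.7)&(Q[...,1]>-.06)&(Q[...,1]<.2)).astype(np.uint8)
    k,l,s,ce=cv2.connectedComponentsWithStats(m)
    for i in range(1,k):
        if s[i,4]<50: continue
        P=Q[l==i];r=cv2.minAreaRect((P[:,:2]*1000).astype(np.float32));a=r[2] if r[1][0]>r[1][1] else r[2]+90
        print(n,ce[i].round(),s[i,4],"c",np.round(r[0],1),"sz",np.round(r[1]),"dir",round(a,1))
go([545,65,180],170,0)
```

```text
t 39.5 p [ 594.7 -238.6  213.9] j [ 0.75  0.41 -0.61  1.35  0.23  1.44 -0.21] yawx 68.9 z [ 0.006  0.003 -1.   ] w 0.0654 grip 0.0 F [ 0.2 -0.9 -0.6]
px [316. 175.] 1539 c [ 600.7 -221.5] mean [ 601. -219.] size [35.9 50. ] longdir 159.0 z 0.132
px [317. 251.] 1231 c [ 572.4 -297.5] mean [ 573.4 -293.7] size [35. 50.] longdir 158.9 z 0.1321
px [318. 321.] 882 c [ 542.2 -379.5] mean [ 543.1 -374.2] size [35.8 49.1] longdir 157.8 z 0.1322
px [338. 335.] 29 c [ 557. -400.] mean [ 557.2 -399.8] size [8.5 5.7] longdir 70.1 z 0.1317
side [284. 208.] 88 c [643.6 -41.2] sz [ 36. 108.] dir 179.1
side [282. 233.] 150 c [578.8  70.3] sz [178.  19.] dir 86.7
side [299. 237.] 127 c [515.2  64.5] sz [144.  15.] dir 80.3
scene [329. 235.] 145 c [516.1  67.1] sz [148.  19.] dir 81.0
scene [315. 247.] 192 c [578.2  72.7] sz [181.  20.] dir 86.1
scene [275. 238.] 102 c [653.6 -40.8] sz [ 9. 98.] dir 158.6
go [545, 65, 180] 170 0 rv [0.001, 0.002, -1.768] shift [267.4, -156.1, 69.2]
```

All three scanners are upright on the deck, with top faces 36 x 50 at z 132. Next the whips: I fly over for a wrist view.

Run:
```python
from h import *
go([545,55,250],81,0)
```

```text
go [545, 55, 250] 81 0 rv [0.002, 0.001, -0.215] shift [258.1, -152.4, -0.7]
```

Request:
jog_arm([
  [0,0,-0.03,37,-22,0,0.5],
  [0,0,-0.06,74,-44,0,0.5],
  [0,0,-0.1,111,-66,0,0.5],
  [0,0,-0.13,148,-88,0,0.5],
  [0,0,-0.17,185,-110,0,0.5],
  [0,0,-0.2,222,-132,0,0.5],
  [0,0,-0.215,258,-152,0,0.5],
  [0,0,-0.215,258,-152,0,0.5],
  [0,0,-0.215,258,-152,0,0.5],
])

```text
time: 40.55
ee_pos: [0.5445, 0.0595, 0.2127]
eef_rot: [0.757, 0.653, 0.0, 0.001]
ft_force: [0.2, -1.4, -0.8]
width: 0.0653
grip_force: 0.0
```

Run:
```python
from h import *
st();c=shot("wrist");save(c,"w20.png");np.savez("w20.npz",**c);Q=cloud(c);t=Q[...,2]
m=((t>.0045)&(t<.025)&(Q[...,0]>.42)&(Q[...,0]<.7)&(Q[...,1]>-.1)&(Q[...,1]<.25)).astype(np.uint8)
k,l,s,ce=cv2.connectedComponentsWithStats(m)
for i in range(1,k):
    if s[i,4]<150: continue
    P=Q[l==i];r=cv2.minAreaRect((P[:,:2]*1000).astype(np.float32));a=r[2] if r[1][0]>r[1][1] else r[2]+90
    print(ce[i].round(),s[i,4],"c",np.round(r[0],1),"sz",np.round(r[1],1),"dir",round(a,1),np.median(P[:,2]).round(4))
```

```text
t 40.55 p [544.5  59.5 212.7] j [ 0.5   0.23 -0.81  1.6   0.17  1.39 -0.47] yawx 81.6 z [ 0.002 -0.001 -1.   ] w 0.0653 grip 0.0 F [ 0.2 -1.4 -0.8]
[342. 156.] 1139 c [579.7  71. ] sz [179.8  14.6] dir 87.3 0.0119
[297. 168.] 911 c [517.4  66.2] sz [143.2  14. ] dir 81.0 0.012
[391. 232.] 469 c [628.9 -49.2] sz [128.8  62.2] dir 19.2 0.0164
```

View pics/w20.png

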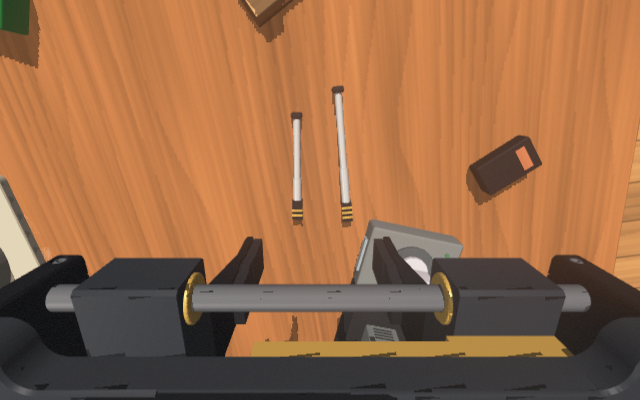

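The view shows whip2 (two bands) at (297,168) and whip3 (three bands) at (342,156). Their lengths and directions are measured, so I grasp whip3.

Run:
```python
from h import *
go([579.7,71,60],87.3,0)
```

```text
go [579.7, 71, 60] 87.3 0 rv [0.002, 0.001, -0.103] shift [18.4, 32.1, 189.6]
```

Request:
jog_arm([
  [0,0,-0.05,9,16,40,0],
  [0,0,-0.103,18,32,85,0],
  [0,0,-0.103,18,32,130,0],
  [0,0,-0.103,18,32,170,0],
  [0,0,-0.103,18,32,189,0],
  [0,0,-0.103,18,32,189,0],
  [0,0,-0.103,18,32,189,0],
  [0,0,-0.103,18,32,189,0],
])

```text
time: 41.4
ee_pos: [0.581, 0.0702, 0.0254]
eef_rot: [0.724, 0.689, 0.002, 0.002]
ft_force: [0.1, -0.4, 0.7]
width: 0.0432
grip_force: 0.0
```

```bash
cat >> h.py <<'E'
def whips(c,box=(.42,.7,-.06,.25)):
    Q=cloud(c);t=Q[...,2]
    m=((t>.0045)&(t<.018)&(Q[...,0]>box[0])&(Q[...,0]<box[1])&(Q[...,1]>box[2])&(Q[...,1]<box[3])).astype(np.uint8)
    k,l,s,ce=cv2.connectedComponentsWithStats(m)
    for i in range(1,k):
        if s[i,4]<100: continue
        P=Q[l==i];r=cv2.minAreaRect((P[:,:2]*1000).astype(np.float32));a=r[2] if r[1][0]>r[1][1] else r[2]+90
        print(ce[i].round(),s[i,4],"c",np.round(r[0],1),"sz",np.round(r[1],1),"dir",round(a,1),np.median(P[:,2]).round(4))
E
python3 - <<'E'
from h import *
st();whips(shot("wrist"));go([579.7,71,3],87.3,0)
E
```

```text
t 41.4 p [581.   70.2  25.4] j [ 0.4   0.49 -0.75  1.72  0.38  1.07 -0.52] yawx 87.2 z [ 0.005 -0.    -1.   ] w 0.0432 grip 0.0 F [ 0.1 -0.4  0.7]
[316. 188.] 2634 c [580.3  88.3] sz [144.8  13.3] dir 86.9 0.0116
[237. 196.] 1856 c [520.4  82.4] sz [111.7  13.7] dir 81.2 0.0114
[316. 316.] 204 c [576.1 -13. ] sz [14.3 13.1] dir 1.8 0.0143
[360. 327.] 324 c [609.8 -31.1] sz [31.2 14.8] dir 29.0 0.0116
go [579.7, 71, 3] 87.3 0 rv [0.005, 0.0, -0.002] shift [0.7, -1.6, 59.5]
```

Request:
jog_arm([
  [0,0,0,1,-1,30,0],
  [0,0,0,1,-1,48,0],
  [0,0,0,1,-1,57,0],
  [0,0,0,1,-1,59.5,0],
  [0,0,0,1,-1,59.5,0],
  [0,0,0,1,-1,59.5,-1],
  [0,0,0,1,-1,59.5,-1],
  [0,0,0,1,-1,59.5,-1],
  [0,0,0,1,-1,59.5,-1],
  [0,0,0,1,-1,59.5,-1],
  [0,0,0,1,-1,59.5,-1],
  [0,0,0,1,-1,59.5,-1],
], squeeze=20)

```text
time: 42.65
ee_pos: [0.579, 0.0715, -0.0356]
eef_rot: [0.724, 0.69, 0.001, 0.001]
ft_force: [0.1, -0.7, 1.3]
width: 0.0087
grip_force: 20.0
```

Request:
jog_arm([
  [0,0,0,0,0,-15,-1],
  [0,0,0,0,0,-45,-1],
  [0,0,0,0,0,-90,-1],
  [0,0,0,0,0,-135,-1],
  [0,0,0,0,0,-180,-1],
  [0,0,0,0,0,-200,-1],
  [0,0,0,0,0,-200,-1],
])

```text
time: 43.35
ee_pos: [0.5801, 0.0723, 0.1689]
eef_rot: [0.724, 0.69, 0.003, 0.003]
ft_force: [-0.7, 0.2, 0.2]
width: 0.0089
grip_force: 20.0
```

Run:
```python
from h import *
st();go([470,260,220],40,0)
```

```text
t 43.35 p [580.1  72.3 168.9] j [ 0.45  0.35 -0.81  1.57  0.26  1.32 -0.44] yawx 87.2 z [ 0.008  0.    -1.   ] w 0.0089 grip 20.0 F [-0.7  0.2  0.2]
go [470, 260, 220] 40 0 rv [0.008, -0.004, 0.824] shift [182.2, -119.0, -15.0]
```

Run:
```python
from h import *
go([571,336,225],116,0)
```

```text
go [571, 336, 225] 116 0 rv [0.008, 0.002, -0.502] shift [263.0, -21.8, -19.2]
```

Request:
jog_arm([
  [0,0,-0.08,44,-4,-19,-1],
  [0,0,-0.16,88,-7,-19,-1],
  [0,0,-0.24,132,-11,-19,-1],
  [0,0,-0.32,176,-15,-19,-1],
  [0,0,-0.4,220,-18,-19,-1],
  [0,0,-0.5,263,-22,-19,-1],
  [0,0,-0.5,263,-22,-19,-1],
  [0,0,-0.5,263,-22,-19,-1],
  [0,0,-0.5,263,-22,-19,-1],
])

```text
time: 44.25
ee_pos: [0.5696, 0.3339, 0.1827]
eef_rot: [0.532, 0.847, -0.0, 0.001]
ft_force: [0.2, 0.2, -1.3]
width: 0.0089
grip_force: 20.0
```

Run:
```python
from h import *
st();c=shot("wrist");save(c,"w21.png");np.savez("w21.npz",**c);Q=cloud(c)
for lo,hi in ((.010,.022),(.023,.031),(.033,.045),(.045,.056)):
    print(lo,hi);tops(c,lo,hi,(.4,.75,.2,.55),60)
whips(shot("side"),(.42,.7,-.06,.2))
```

```text
t 44.25 p [569.6 333.9 182.7] j [ 0.01  0.57 -0.91  1.33  0.44  1.46 -0.42] yawx 115.7 z [ 0.002 -0.001 -1.   ] w 0.0089 grip 20.0 F [ 0.2  0.2 -1.3]
0.01 0.022
px [320.  86.] 7159 c [527.4 425.9] mean [527.1 427.6] size [205.7  54. ] longdir 26.4 z 0.0141
px [366. 140.] 2826 c [604.3 396.9] mean [602.7 397.9] size [94.9 53.6] longdir 25.8 z 0.0142
px [270. 140.] 2610 c [501.2 345.8] mean [500.4 347.3] size [88.4 53.7] longdir 25.8 z 0.0142
px [359. 187.] 2401 c [630.9 343.4] mean [623.4 343. ] size [94.9 54.5] longdir 26.1 z 0.0142
px [278. 188.] 2195 c [528.  292.3] mean [531.8 297.6] size [88.1 54.3] longdir 26.2 z 0.0142
0.023 0.031
px [397.  87.] 262 c [604.4 464.2] mean [603.4 462.7] size [18.6 21.7] longdir 115.8 z 0.0299
px [241.  88.] 248 c [450.7 387.6] mean [451.1 388.2] size [18.1 21.7] longdir 118.2 z 0.03
px [364. 144.] 238 c [600.3 394. ] mean [600.7 393.6] size [18.3 19.5] longdir 116.5 z 0.03
px [276. 145.] 169 c [509.2 348.3] mean [509.7 348.9] size [17.8 17.7] longdir 27.0 z 0.0299
px [376. 193.] 151 c [642.5 347.9] mean [641.7 347.9] size [17.9 19.9] longdir 118.0
[... 329 characters left out ...]
 348.8] mean [496.1 349.8] size [ 6.9 23.9] longdir 112.7 z 0.0439
px [274. 132.] 60 c [502.5 362.3] mean [502.8 362.7] size [15.   5.3] longdir 13.7 z 0.044
px [374. 153.] 139 c [609.9 390.9] mean [612.3 390.6] size [15.9 16.8] longdir 115.8 z 0.0437
px [272. 157.] 115 c [512.5 336.6] mean [511.6 336.8] size [23.6  7. ] longdir 16.1 z 0.0436
px [384. 186.] 211 c [641.4 356.9] mean [641.6 362. ] size [24.2 19.9] longdir 25.4 z 0.0435
px [258. 204.] 166 c [520.3 280.6] mean [519.3 277.7] size [24.4 17.7] longdir 24.7 z 0.0433
px [381. 205.] 134 c [649.1 341. ] mean [649.7 339.7] size [24.  12.7] longdir 28.3 z 0.0434
0.045 0.056
[299. 238.] 137 c [516.8  64.2] sz [144.5  23.4] dir 80.1 0.0109
```

View pics/w21.png

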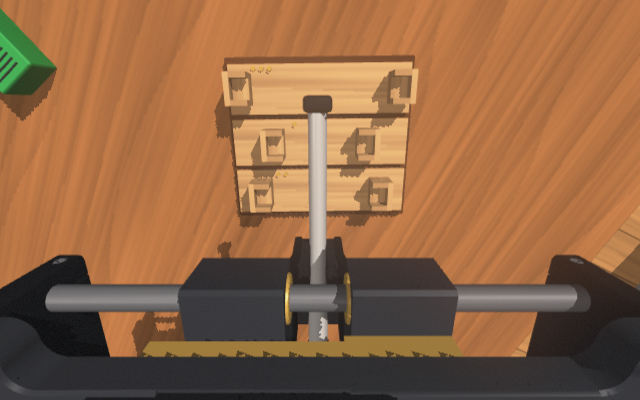

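The rack is clear: slot3 (three pins) is the top row at floors (241,88)/(397,87). Slot1 is at (276,145)/(364,144) and slot2 at (261,193)/(376,193). The saddle spacings of 172, 102 and 137 mm match. I check how the held whip sits before placing it.

```bash
cat >> h.py <<'E'
def heldwhip():
    s=st();c=shot("wrist");Q=cloud(c);M=R.from_quat(s["eef_rot"]).as_matrix()
    T=(Q-np.array(s["ee_pos"]))@M*1000-TIP
    m=(np.abs(T[...,1])<12)&(T[...,2]>-25)&(T[...,2]<15)&(T[...,0]>12)&(T[...,0]<130);P=T[m]
    for x in range(12,120,12):
        S=P[(P[:,0]>=x)&(P[:,0]<x+12)]
        if len(S)>10: print(x+6,len(S),"y",S[:,1].mean().round(1),"ztop",np.percentile(S[:,2],10).round(1))
    print("xmax",np.percentile(P[:,0],99.5).round(1))
E
python3 - <<'E'
from h import *
heldwhip();go([527.5,425.9,90],26.4,0)
E
```

```text
t 44.35 p [570.  333.5 183.1] j [ 0.01  0.57 -0.91  1.33  0.44  1.46 -0.42] yawx 115.7 z [ 0.002 -0.001 -1.   ] w 0.009 grip 20.0 F [ 0.3 -0.3 -0.4]
18 405 y 0.1 ztop -11.6
30 382 y -0.1 ztop -10.9
42 388 y 0.0 ztop -11.0
54 436 y -0.2 ztop -11.0
66 460 y -0.3 ztop -11.0
78 518 y -0.2 ztop -12.7
90 340 y -0.3 ztop -13.6
xmax 89.0
go [527.5, 425.9, 90] 26.4 0 rv [0.003, 0.0, 1.559] shift [101.8, 1.5, 130.1]
```

Request:
jog_arm([
  [0,0,0.14,10,0,0,-1],
  [0,0,0.28,20,0,0,-1],
  [0,0,0.42,30,0,0,-1],
  [0,0,0.56,40,0,0,-1],
  [0,0,0.7,50,0,10,-1],
  [0,0,0.84,60,1,20,-1],
  [0,0,0.98,70,1,40,-1],
  [0,0,1.12,80,1,60,-1],
  [0,0,1.26,90,1,80,-1],
  [0,0,1.4,102,1.5,100,-1],
  [0,0,1.54,102,1.5,115,-1],
  [0,0,1.559,102,1.5,130,-1],
])

```text
time: 45.6
ee_pos: [0.5268, 0.4271, 0.0526]
eef_rot: [0.974, 0.228, 0.001, 0.001]
ft_force: [0.9, -0.9, 0.3]
width: 0.0089
grip_force: 20.0
```

Request:
jog_arm([
  [0,0,0,0,0,0,-1],
  [0,0,0,0,0,0,-1],
  [0,0,0,0,0,0,-1],
])

```text
time: 45.9
ee_pos: [0.5272, 0.4278, 0.0543]
eef_rot: [0.973, 0.23, 0.002, -0.0]
ft_force: [-0.7, -0.8, -0.1]
width: 0.0087
grip_force: 20.0
```

Run:
```python
from h import *
heldwhip();go([527.9,426.3,31.5],26.4,0)
c=shot("wrist");tops(c,.026,.034,(.4,.75,.2,.55),60)
```

```text
t 45.9 p [527.2 427.8  54.3] j [-0.33  0.62 -0.61  1.43  0.36  1.21 -2.08] yawx 26.6 z [ 0.003  0.001 -1.   ] w 0.0087 grip 20.0 F [-0.7 -0.8 -0.1]
18 361 y -0.5 ztop -10.9
30 376 y -0.5 ztop -10.9
42 396 y -0.5 ztop -10.9
54 414 y -0.5 ztop -11.1
66 461 y -0.7 ztop -11.0
78 535 y -0.8 ztop -12.9
90 315 y -0.6 ztop -13.5
xmax 88.6
go [527.9, 426.3, 31.5] 26.4 0 rv [0.001, -0.003, 0.003] shift [-0.2, 1.7, 59.8]
px [327.  97.] 378 c [605.2 464. ] mean [609.5 462.5] size [18.  22.1] longdir 116.5 z 0.0304
px [466. 123.] 172 c [638.1 365.4] mean [638.2 365.4] size [23.8  1.7] longdir 25.8 z 0.0298
px [495. 128.] 565 c [644.5 345.3] mean [645.  344.7] size [17.  16.1] longdir 26.9 z 0.0304
px [406. 153.] 604 c [600.7 392.6] mean [601.  392.4] size [16.7 19.1] longdir 116.6 z 0.0303
```

Request:
jog_arm([
  [0,0,0,0,2.2,15,-1],
  [0,0,0,0,2.2,30,-1],
  [0,0,0,0,2.2,42,-1],
  [0,0,0,0,2.2,50,-1],
  [0,0,0,0,2.2,55,-1],
  [0,0,0,0,2.2,58,-1],
  [0,0,0,0,2.2,58,-1],
  [0,0,0,0,2.2,58,-1],
])

```text
time: 46.8
ee_pos: [0.5278, 0.426, -0.0044]
eef_rot: [0.973, 0.229, 0.001, 0.0]
ft_force: [-0.1, 0.0, -0.1]
width: 0.0089
grip_force: 20.0
```

Run:
```python
from h import *
heldwhip()
```

```text
t 46.8 p [527.8 426.   -4.4] j [-0.34  0.67 -0.59  1.47  0.4   1.11 -2.11] yawx 26.5 z [ 0.003  0.    -1.   ] w 0.0089 grip 20.0 F [-0.1  0.  -0.1]
18 360 y -0.4 ztop -11.0
30 380 y -0.5 ztop -11.0
42 394 y -0.5 ztop -11.0
54 414 y -0.5 ztop -11.1
66 464 y -0.8 ztop -11.1
78 893 y -0.2 ztop -12.6
90 1424 y 0.1 ztop -12.7
102 635 y -0.1 ztop -12.3
xmax 101.1
```

Request:
jog_arm([
  [0,0,0,0,0,1.2,-1],
  [0,0,0,0,0,1.2,-1],
  [0,0,0,0,0,1.2,-0.3],
  [0,0,0,0,0,1.2,-0.3],
  [0,0,0,0,0,1.2,-0.3],
  [0,0,0,0,0,1.2,-0.3],
  [0,0,0,0,0,1.2,-0.3],
  [0,0,0,0,0,-30,-0.3],
  [0,0,0,0,0,-70,-0.3],
  [0,0,0,0,0,-110,-0.3],
  [0,0,0,0,0,-150,-0.3],
  [0,0,0,0,0,-150,-0.3],
])

```text
time: 48.05
ee_pos: [0.5291, 0.4282, 0.1518]
eef_rot: [0.973, 0.229, 0.005, -0.002]
ft_force: [-0.4, 0.2, -0.1]
width: 0.0307
grip_force: 0.0
```

Run:
```python
from h import *
st();c=shot("wrist");save(c,"w22.png");Q=cloud(c)
# whip3 in slot: points z .036-.048 along slot3 line
d=np.array([np.cos(np.radians(26.4)),np.sin(np.radians(26.4))]);n=np.array([-d[1],d[0]])
e=(Q[...,:2]*1000-[527.5,425.9]);a=e@d;b=e@n;m=(np.abs(b)<8)&(np.abs(a)<92)&(Q[...,2]>.02)
for x in range(-90,90,20):
    s=m&(a>=x)&(a<x+20)
    if s.sum()>5: print(x+10,s.sum(),"b",b[s].mean().round(1),"z",(np.percentile(Q[...,2][s],[50,90])*1000).round(1))
for k in ("scene","side"): whips(shot(k),(.42,.7,-.06,.2))
```

```text
t 48.05 p [529.1 428.2 151.8] j [-0.32  0.54 -0.63  1.33  0.32  1.36 -2.05] yawx 26.5 z [ 0.009  0.006 -1.   ] w 0.0307 grip 0.0 F [-0.4  0.2 -0.1]
-80 199 b -0.1 z [44.3 45.2]
-60 215 b 0.1 z [43.  44.8]
-40 184 b 0.1 z [42.1 43.4]
-20 192 b 0.2 z [41.9 43.3]
0 162 b 0.3 z [41.3 42.3]
20 4423 b 0.0 z [295.8 301.9]
40 1407 b 0.0 z [275.4 277.1]
60 188 b 0.6 z [41.2 42.4]
80 279 b 0.3 z [42.  44.4]
[330. 236.] 150 c [513.1  68.1] sz [148.1  20.6] dir 81.5 0.012
[299. 238.] 135 c [517.2  64.8] sz [143.3  28. ] dir 77.5 0.0115
```

Whip3 is seated: its axis is 37 mm up and centred in slot 3. Next is whip2.

Run:
```python
from h import *
go([517.4,66.2,80],81,0)
```

```text
go [517.4, 66.2, 80] 81 0 rv [0.002, -0.001, -0.951] shift [-169.3, 317.0, 101.8]
```

Request:
jog_arm([
  [0,0,-0.1,-20,40,0,-0.1],
  [0,0,-0.2,-41,78,0,0],
  [0,0,-0.31,-62,117,0,0],
  [0,0,-0.42,-84,157,0,0],
  [0,0,-0.53,-105,197,0,0],
  [0,0,-0.64,-126,237,20,0],
  [0,0,-0.75,-147,277,50,0],
  [0,0,-0.86,-169,317,80,0],
  [0,0,-0.951,-169,317,102,0],
  [0,0,-0.951,-169,317,102,0],
  [0,0,-0.951,-169,317,102,0],
])

```text
time: 49.3
ee_pos: [0.5171, 0.0676, 0.0429]
eef_rot: [0.761, 0.649, 0.0, -0.0]
ft_force: [-0.9, -0.8, 0.7]
width: 0.0434
grip_force: 0.0
```

Run:
```python
from h import *
st();whips(shot("wrist"));go([517.4,66.2,2.5],81,0)
```

```text
t 49.3 p [517.1  67.6  42.9] j [ 0.4   0.32 -0.7   1.87  0.23  1.04 -0.56] yawx 80.9 z [ 0.     0.001 -1.   ] w 0.0434 grip 0.0 F [-0.9 -0.8  0.7]
[318. 205.] 2162 c [518.  71.] sz [134.9  14. ] dir 80.9 0.0119
go [517.4, 66.2, 2.5] 81 0 rv [0.002, -0.001, -0.001] shift [-2.3, -0.5, 78.4]
```

Request:
jog_arm([
  [0,0,0,-1,0,35,0],
  [0,0,0,-2,0,60,0],
  [0,0,0,-2,0,74,0],
  [0,0,0,-2,0,78,0],
  [0,0,0,-2,0,78,0],
  [0,0,0,-2,0,78,-1],
  [0,0,0,-2,0,78,-1],
  [0,0,0,-2,0,78,-1],
  [0,0,0,-2,0,78,-1],
  [0,0,0,-2,0,78,-1],
  [0,0,0,-2,0,78,-1],
  [0,0,0,-2,0,78,-1],
], squeeze=20)

```text
time: 50.55
ee_pos: [0.5178, 0.0646, -0.0347]
eef_rot: [0.76, 0.649, 0.001, 0.001]
ft_force: [-0.2, 0.0, 3.4]
width: 0.0093
grip_force: 20.0
```

Request:
jog_arm([
  [0,0,0,0,0,-10,-1],
  [0,0,0,0,0,-40,-1],
  [0,0,0,0,0,-80,-1],
  [0,0,0,0,0,-120,-1],
  [0,0,0,0,0,-150,-1],
  [0,0,0,0,0,-150,-1],
  [0,0,0,0,0,-150,-1],
])

```text
time: 51.25
ee_pos: [0.5176, 0.0646, 0.1159]
eef_rot: [0.76, 0.65, 0.001, 0.001]
ft_force: [0.4, -0.2, -0.4]
width: 0.0088
grip_force: 20.0
```

Run:
```python
from h import *
heldwhip();go([581.2,317.8,100],26.4,0)
```

```text
t 51.25 p [517.6  64.6 115.9] j [ 0.44  0.23 -0.73  1.8   0.16  1.18 -0.5 ] yawx 81.0 z [ 0.004 -0.001 -1.   ] w 0.0088 grip 20.0 F [ 0.4 -0.2 -0.4]
18 388 y -0.1 ztop -10.3
30 373 y -0.2 ztop -10.1
42 394 y -0.2 ztop -10.1
54 416 y -0.3 ztop -10.1
66 544 y -0.3 ztop -12.4
78 141 y -0.1 ztop -12.1
xmax 73.8
go [581.2, 317.8, 100] 26.4 0 rv [0.002, -0.001, 0.953] shift [260.2, 23.8, 51.9]
```

Request:
jog_arm([
  [0,0,0.1,37,3,0,-1],
  [0,0,0.22,74,7,0,-1],
  [0,0,0.34,111,10,0,-1],
  [0,0,0.46,148,14,0,-1],
  [0,0,0.58,185,17,0,-1],
  [0,0,0.7,222,20,0,-1],
  [0,0,0.83,260,24,10,-1],
  [0,0,0.953,260,24,35,-1],
  [0,0,0.953,260,24,52,-1],
  [0,0,0.953,260,24,52,-1],
  [0,0,0.953,260,24,52,-1],
  [0,0,0.953,260,24,52,-1],
])

```text
time: 52.5
ee_pos: [0.5826, 0.3171, 0.0644]
eef_rot: [0.974, 0.229, 0.002, 0.0]
ft_force: [-0.3, -0.2, -0.7]
width: 0.0086
grip_force: 20.0
```

Run:
```python
from h import *
heldwhip();go([580.1,317.4,34],26.4,0)
c=shot("wrist");tops(c,.026,.034,(.4,.75,.2,.55),60)
```

```text
t 52.5 p [582.6 317.1  64.4] j [-0.15  0.57 -0.59  1.47  0.33  1.2  -1.89] yawx 26.4 z [ 0.004  0.    -1.   ] w 0.0086 grip 20.0 F [-0.3 -0.2 -0.7]
18 350 y -0.3 ztop -10.1
30 376 y -0.5 ztop -9.9
42 392 y -0.5 ztop -10.0
54 421 y -0.5 ztop -10.0
66 563 y -0.4 ztop -12.3
78 118 y -0.3 ztop -11.9
xmax 73.3
go [580.1, 317.4, 34] 26.4 0 rv [0.001, -0.004, 0.0] shift [-2.5, -1.3, 67.6]
px [175.  98.] 143 c [615.2 450.2] mean [615.6 450.2] size [23.7  1.7] longdir 27.1 z 0.0302
px [145.  94.] 208 c [608.6 469.9] mean [608.3 470.5] size [ 5.6 15.5] longdir 116.7 z 0.0302
px [316. 121.] 348 c [645.2 349.8] mean [646.4 350.8] size [11.  21.9] longdir 116.8 z 0.0302
px [235. 151.] 566 c [598.9 395.8] mean [598.8 396.2] size [16.4 19.5] longdir 115.7 z 0.0302
```

Request:
jog_arm([
  [0,0,0,-1,-0.4,20,-1],
  [0,0,0,-2.5,-0.9,40,-1],
  [0,0,0,-2.5,-0.9,53,-1],
  [0,0,0,-2.5,-0.9,61,-1],
  [0,0,0,-2.5,-0.9,66,-1],
  [0,0,0,-2.5,-0.9,68.5,-1],
  [0,0,0,-2.5,-0.9,68.5,-1],
  [0,0,0,-2.5,-0.9,68.5,-1],
])

```text
time: 53.4
ee_pos: [0.5798, 0.3177, -0.0046]
eef_rot: [0.974, 0.228, 0.002, 0.0]
ft_force: [-0.1, -0.2, -0.6]
width: 0.0087
grip_force: 20.0
```

Request:
jog_arm([
  [0,0,0,0,0,0.5,-1],
  [0,0,0,0,0,0.5,-0.3],
  [0,0,0,0,0,0.5,-0.3],
  [0,0,0,0,0,0.5,-0.3],
  [0,0,0,0,0,0.5,-0.3],
  [0,0,0,0,0,0.5,-0.3],
  [0,0,0,0,0,-30,-0.3],
  [0,0,0,0,0,-70,-0.3],
  [0,0,0,0,0,-110,-0.3],
  [0,0,0,0,0,-150,-0.3],
  [0,0,0,0,0,-190,-0.3],
  [0,0,0,0,0,-190,-0.3],
])

```text
time: 54.6
ee_pos: [0.581, 0.3194, 0.1914]
eef_rot: [0.974, 0.228, 0.006, -0.001]
ft_force: [-0.4, -0.1, -0.8]
width: 0.0305
grip_force: 0.0
```

```bash
cat >> h.py <<'E'
def seat(c,o,L):
    Q=cloud(c);d=np.array([np.cos(np.radians(26.4)),np.sin(np.radians(26.4))]);n=np.array([-d[1],d[0]])
    e=(Q[...,:2]*1000-o);a=e@d;b=e@n;m=(np.abs(b)<8)&(np.abs(a)<L/2+2)&(Q[...,2]>.02)&(Q[...,2]<.08)
    for x in range(-100,100,20):
        s=m&(a>=x)&(a<x+20)
        if s.sum()>5: print(x+10,s.sum(),"b",b[s].mean().round(1),"z",(np.percentile(Q[...,2][s],[50,90])*1000).round(1))
E
python3 - <<'E'
from h import *
st();c=shot("wrist");save(c,"w23.png")
print("slot2");seat(c,[581.2,317.8],145);print("slot3");seat(c,[527.5,425.9],180)
c=shot("scene");print("scene slot2");seat(c,[581.2,317.8],145);print("slot3");seat(c,[527.5,425.9],180)
whips(c)
E
```

```text
t 54.6 p [581.  319.4 191.4] j [-0.14  0.47 -0.62  1.33  0.27  1.41 -1.85] yawx 26.4 z [ 0.01   0.005 -1.   ] w 0.0305 grip 0.0 F [-0.4 -0.1 -0.8]
slot2
-70 116 b -0.1 z [44.2 45. ]
-50 182 b 0.8 z [43.9 45. ]
-30 151 b 0.7 z [42.2 43.4]
-10 144 b 0.6 z [41.3 43.3]
10 135 b 0.7 z [41.3 42.3]
30 134 b 0.7 z [41.4 42.6]
50 144 b 0.8 z [41.2 42.5]
70 189 b -0.3 z [41.8 44.7]
slot3
-90 108 b -1.7 z [43.9 45.1]
-70 225 b -1.9 z [43.7 45. ]
-50 154 b -1.3 z [41.9 43.6]
-30 162 b -1.3 z [42.2 43.4]
-10 150 b -1.0 z [41.3 42.7]
10 142 b -0.7 z [41.1 42.1]
30 150 b -0.8 z [41.  42.4]
50 156 b -0.6 z [41.  42.5]
70 179 b -0.7 z [40.9 42.4]
90 172 b -1.2 z [42.7 44.6]
scene slot2
-70 18 b 0.0 z [45.7 49.7]
-50 28 b 2.1 z [44.2 47.6]
-30 25 b 2.8 z [43.  46.8]
-10 21 b 3.2 z [41.4 43.6]
10 21 b 3.0 z [42.1 43.7]
30 21 b 2.7 z [40.6 43. ]
50 23 b 2.9 z [41.4 43.5]
70 27 b 0.8 z [41.  45.3]
slot3
-90 19 b 0.5 z [44.  45.8]
-70 35 b 0.7 z [43.6 47.5]
-50 26 b 2.0 z [42.8 46. ]
-30 25 b 1.7 z [42.6 45. ]
-10 27 b 2.4 z [41.6 45.7]
10 23 b 2.1 z [41.1 44.6]
30 28 b 2.0 z [41.6 44.3]
50 22 b 2.2 z [41.5 44.1]
70 27 b 1.5 z [41.3 44.4]
90 27 b 0.5 z [41.8 44.6]
```

Both whips are seated. Now the knob: I hover over the console with tool yaw about 159°, so the last joint has room to turn clockwise.

Run:
```python
from h import *
go([650,-92,200],159.4,0);go([615,110,220],93,0)
```

```text
go [650, -92, 200] 159.4 0 rv [0.005, -0.0, -2.321] shift [-119.0, 398.4, 22.6]
go [615, 110, 220] 93 0 rv [0.003, -0.003, -1.162] shift [-60.4, 202.0, 2.6]
```

Request:
jog_arm([
  [0,0,-0.14,-8,25,0,-0.1],
  [0,0,-0.28,-15,50,0,0],
  [0,0,-0.42,-22,75,0,0],
  [0,0,-0.56,-30,101,0,0],
  [0,0,-0.7,-38,126,0,0],
  [0,0,-0.84,-45,151,0,0],
  [0,0,-0.98,-52,176,0,0],
  [0,0,-1.1,-60,202,2,0],
  [0,0,-1.162,-60,202,2,0],
])

```text
time: 55.6
ee_pos: [0.6153, 0.1041, 0.1804]
eef_rot: [0.689, 0.725, -0.001, 0.001]
ft_force: [0.7, 0.2, 0.2]
width: 0.0437
grip_force: 0.0
```

Request:
jog_arm([
  [0,0,-0.14,-25,3,0,0],
  [0,0,-0.28,-50,6,0,0],
  [0,0,-0.42,-75,9,0,0],
  [0,0,-0.56,-100,12,0,0],
  [0,0,-0.7,-125,15,5,0],
  [0,0,-0.84,-150,18,10,0],
  [0,0,-0.98,-175,21,15,0],
  [0,0,-1.1,-203,24,20,0],
  [0,0,-1.159,-203,24,20,0],
  [0,0,-1.159,-203,24,20,0],
  [0,0,-1.159,-203,24,20,0],
])

```text
time: 56.7
ee_pos: [0.6491, -0.0907, 0.162]
eef_rot: [0.179, 0.984, 0.0, 0.0]
ft_force: [-0.6, -0.1, 0.1]
width: 0.0435
grip_force: 0.0
```

Run:
```python
from h import *
st();c=shot("wrist");save(c,"w24.png");B=(.55,.75,-.2,0)
tops(c,.03,.042,B,100)
for lo in range(44,92,6): print(lo,end=" ");tops(c,lo/1000,(lo+6)/1000,B,30);print()
tops(c,.125,.14,(.4,.7,-.5,-.15),50)
```

```text
t 56.7 p [649.1 -90.7 162. ] j [ 0.68  0.56 -0.89  1.37  0.43  1.41  1.01] yawx 159.3 z [ 0.001  0.001 -1.   ] w 0.0435 grip 0.0 F [-0.6 -0.1  0.1]
px [317. 178.] 7121 c [649.8 -91.5] mean [643.6 -89.3] size [ 98.3 128.3] longdir 159.3 z 0.0361
44 
50 
56 
62 
68 
74 px [317. 177.] 31 c [632.  -84.5] mean [632.1 -84.2] size [7.7 2.3] longdir 68.8 z 0.0786

80 px [188. 179.] 32 c [ 590.7 -198.4] mean [ 590.7 -198.6] size [2.  9.4] longdir 173.2 z 0.083
px [316. 189.] 36 c [642.7 -89.5] mean [642.  -89.5] size [4.6 8.7] longdir 141.4 z 0.0808

86 px [184. 178.] 30 c [ 588.  -198.1] mean [ 587.5 -198.1] size [2.  8.4] longdir 169.1 z 0.0891

px [ 48. 212.] 2386 c [ 571.6 -298.4] mean [ 571.2 -291.8] size [37.6 50.3] longdir 158.9 z 0.1322
px [148. 210.] 2229 c [ 599.9 -221.5] mean [ 598.4 -216.4] size [36.8 49.5] longdir 158.4 z 0.1321
```

Run:
```python
from h import *
c=shot("wrist");Q=cloud(c);im=c["image"]
m=(Q[...,0]>.58)&(Q[...,0]<.72)&(Q[...,1]>-.16)&(Q[...,1]<-.03)&(Q[...,2]>.04)&(Q[...,2]<.1)
P=Q[m]*1000;print(len(P));h,e=np.histogram(P[:,2],bins=np.arange(40,100,4));print(dict(zip(e.astype(int),h)))
S=P[P[:,2]>60];r=cv2.minAreaRect(S[:,:2].astype(np.float32));print(r,np.percentile(S[:,2],[5,50,95]))
a=np.array([np.cos(np.radians(159.3)),np.sin(np.radians(159.3))]);print(np.percentile((S[:,:2]-[649.8,-91.5])@a,[1,99]),np.percentile((S[:,:2]-[649.8,-91.5])@[-a[1],a[0]],[1,99]))
cv2.imwrite("pics/k.png",cv2.resize(im[100:260,220:420],None,fx=3.5,fy=3.5)[...,::-1])
```

```text
2884
{np.int64(40): np.int64(1477), np.int64(44): np.int64(38), np.int64(48): np.int64(729), np.int64(52): np.int64(12), np.int64(56): np.int64(13), np.int64(60): np.int64(13), np.int64(64): np.int64(11), np.int64(68): np.int64(11), np.int64(72): np.int64(16), np.int64(76): np.int64(297), np.int64(80): np.int64(267), np.int64(84): np.int64(0), np.int64(88): np.int64(0), np.int64(92): np.int64(0)}
((650.1356201171875, -91.55447387695312), (13.067313194274902, 41.380516052246094), 69.59800720214844) [70.89394054 79.83943067 81.11077945]
[-20.43524431  20.16943911] [-6.50501063  6.33430687]
```

View pics/k.png

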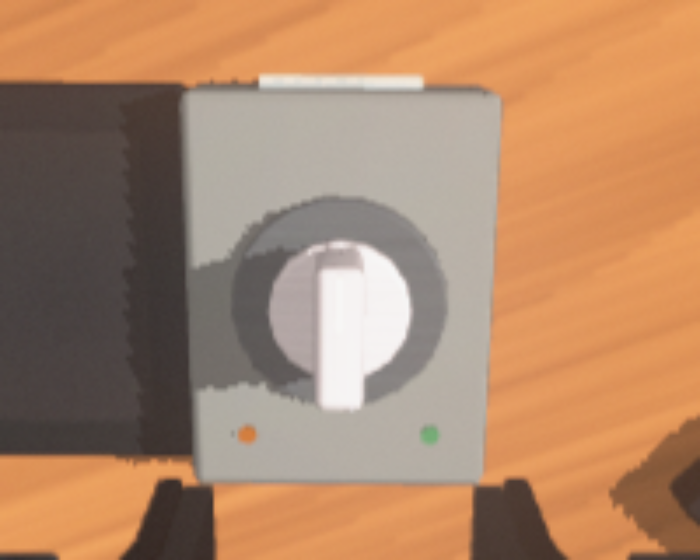

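The knob bar is at crop (340,335), centred on the console. Its centre is (650.1, -91.6), its top is at z 80 and it is aligned at 159.6°. I grip it.

Run:
```python
from h import *
st();go([650.1,-91.6,56],159.4,0)
```

```text
t 56.8 p [649.4 -90.5 162.7] j [ 0.68  0.56 -0.89  1.37  0.43  1.41  1.01] yawx 159.4 z [ 0.002  0.    -1.   ] w 0.0433 grip 0.0 F [0.8 0.5 0.3]
go [650.1, -91.6, 56] 159.4 0 rv [0.001, 0.002, -0.0] shift [-0.8, -0.9, 143.7]
```

Request:
jog_arm([
  [0,0,0,-1,-1,35,0],
  [0,0,0,-1,-1,75,0],
  [0,0,0,-1,-1,110,0],
  [0,0,0,-1,-1,130,0],
  [0,0,0,-1,-1,140,0],
  [0,0,0,-1,-1,143,0],
  [0,0,0,-1,-1,143,0],
  [0,0,0,-1,-1,143,-1],
  [0,0,0,-1,-1,143,-1],
  [0,0,0,-1,-1,143,-1],
  [0,0,0,-1,-1,143,-1],
  [0,0,0,-1,-1,143,-1],
], squeeze=40)

```text
time: 58.0
ee_pos: [0.6509, -0.0922, 0.0203]
eef_rot: [0.179, 0.984, 0.001, 0.002]
ft_force: [0.7, -0.7, -0.2]
width: 0.0139
grip_force: 40.0
```

Request:
jog_arm([
  [0,0,0,0,0,0,-1],
  [0,0,0,0,0,0,-1],
])

```text
time: 58.2
ee_pos: [0.6509, -0.0922, 0.0203]
eef_rot: [0.179, 0.984, 0.001, 0.001]
ft_force: [1.1, 3.5, 1.4]
width: 0.0133
grip_force: 40.0
```

Gripped at 14 mm. I turn it clockwise.

Request:
jog_arm([
  [0,0,0.1,0,0,0,-1],
  [0,0,0.2,0,0,0,-1],
  [0,0,0.3,0,0,0,-1],
  [0,0,0.4,0,0,0,-1],
  [0,0,0.5,0,0,0,-1],
  [0,0,0.6,0,0,0,-1],
  [0,0,0.7,0,0,0,-1],
  [0,0,0.8,0,0,0,-1],
  [0,0,0.9,0,0,0,-1],
  [0,0,1.0,0,0,0,-1],
  [0,0,1.1,0,0,0,-1],
  [0,0,1.2,0,0,0,-1],
])

```text
time: 59.4
ee_pos: [0.6514, -0.0919, 0.0203]
eef_rot: [0.704, 0.71, 0.002, 0.001]
ft_force: [4.1, 3.8, -1.8]
width: 0.0133
grip_force: 40.0
```

Request:
jog_arm([
  [0,0,0,0,0,0,-1],
  [0,0,0,0,0,0,-1],
  [0,0,0,0,0,0,-0.2],
  [0,0,0,0,0,0,-0.2],
  [0,0,0,0,0,0,-0.2],
  [0,0,0,0,0,0,-0.2],
  [0,0,0,0,0,0,-0.2],
  [0,0,0,0,0,-30,-0.2],
  [0,0,0,0,0,-70,-0.2],
  [0,0,0,0,0,-110,-0.2],
  [0,0,0,0,0,-150,-0.2],
  [0,0,0,0,0,-150,-0.2],
])

```text
time: 60.6
ee_pos: [0.653, -0.0927, 0.1765]
eef_rot: [0.703, 0.711, 0.003, 0.004]
ft_force: [0.1, 0.9, -0.4]
width: 0.0345
grip_force: 0.0
```

Run:
```python
from h import *
st()
for n in ("wrist","scene","side"):
    c=shot(n);Q=cloud(c);save(c,"end_"+n+".png")
    m=(np.abs(Q[...,0]-.65)<.03)&(np.abs(Q[...,1]+.0915)<.03)&(Q[...,2]>.074)&(Q[...,2]<.086)
    P=(Q[m]*1000)[:,:2].astype(np.float32)
    if len(P)>8:
        r=cv2.minAreaRect(P);print(n,len(P),"knob",np.round(r[0],1),np.round(r[1],1),"long",r[2] if r[1][0]>r[1][1] else r[2]+90)
    tops(c,.125,.14,(.4,.7,-.5,-.15),30)
    if n!="wrist":
        print("s2");seat(c,[581.2,317.8],145);print("s3");seat(c,[527.5,425.9],180)
    t=Q[...,2]
    tops(c,.018,.03,(.74,.84,-.03,.08),30)
c0=dict(np.load("scene0.npz"))["image"].astype(int);d=np.abs(shot("scene")["image"].astype(int)-c0).max(-1)
print("mug diff",d[108:142,238:264].mean(),"battery",d[262:292,240:268].mean(),"green",d[215:242,438:486].mean())
```

```text
t 60.6 p [653.  -92.7 176.5] j [ 0.53  0.48 -0.65  1.36  0.29  1.39 -0.1 ] yawx 90.6 z [ 0.011 -0.001 -1.   ] w 0.0345 grip 0.0 F [ 0.1  0.9 -0.4]
wrist 549 knob [650.7 -91.1] [13.5 41.1] long 90.87425601482391
px [279. 330.] 400 c [ 616.8 -221.1] mean [ 617.6 -218.2] size [24.6 21.9] longdir 78.6 z 0.1322
px [446.  67.] 3162 c [790.7  29.8] mean [790.1  30.3] size [75.2 45. ] longdir 26.6 z 0.024
scene 55 knob [650.4 -88.2] [15.9 41.8] long 90.8993079662323
s2
-70 22 b 0.4 z [43.4 47.1]
-50 29 b 1.5 z [43.8 47.5]
-30 22 b 2.6 z [42.1 44.9]
-10 22 b 3.2 z [40.7 45.4]
10 23 b 3.0 z [40.5 44.6]
30 21 b 3.4 z [41.4 44.3]
50 25 b 2.6 z [41.1 44. ]
70 23 b 0.9 z [40.6 46. ]
s3
-90 20 b 0.1 z [44.2 46.4]
-70 36 b 1.0 z [43.5 46.8]
-50 25 b 1.8 z [41.4 44.6]
-30 28 b 2.1 z [42.5 45.5]
-10 27 b 2.3 z [41.6 44.8]
10 24 b 1.6 z [41.1 44.4]
30 28 b 2.1 z [41.1 43.8]
50 25 b 2.3 z [41.1 43.5]
70 25 b 1.5 z [41.8 43.8]
90 27 b 0.5 z [42.5 45.9]
px [253. 275.] 325 c [789.6  31.7] mean [790.8  32.9] size [75.4 47.1] longdir 26.6 z 0.0242
side 34 knob [647.9 -90.7] [13.9 44.3] long 93.38466501235962
[... 244 characters left out ...]
214.8] size [29.3 56.7] longdir 163.4 z 0.1317
s2
-70 20 b 0.5 z [44.  47.2]
-50 37 b 2.2 z [42.1 46.6]
-30 28 b 3.0 z [41.5 43.2]
-10 20 b 2.0 z [41.6 43.8]
10 20 b 1.0 z [41.4 44.6]
30 21 b 1.1 z [41.3 43.6]
50 24 b 0.8 z [39.9 43.7]
70 12 b 1.0 z [43.5 46.4]
s3
-90 26 b 0.3 z [44.6 46.6]
-70 39 b 1.1 z [43.5 46.3]
-50 28 b 1.1 z [41.8 45.1]
-30 29 b 1.2 z [41.9 45.2]
-10 27 b 0.1 z [41.1 43.9]
10 30 b 0.4 z [41.  44.1]
30 22 b 1.4 z [41.1 43.9]
50 22 b 1.2 z [40.3 43.2]
70 31 b 1.2 z [40.5 42.7]
90 12 b -0.2 z [43.6 46.2]
px [237. 205.] 191 c [788.9  26.5] mean [787.2  28. ] size [73.3 50.6] longdir 25.9 z 0.0243
mug diff 68.04298642533936 battery 4.260714285714286 green 3.560956790123457
```

The knob has stayed at 1.2 rad, which is on. The mug crop differs, possibly because a standing scanner hides it, so I check that numerically before handing in.

Run:
```python
from h import *
for n in ("scene","side"):
    a=dict(np.load(n+"0.npz"));b=shot(n)
    for c in (a,b):
        i=c["image"].astype(int);m=(i[...,2]>i[...,0]+25)&(i[...,2]>60);Q=cloud(c)
        m&=(Q[...,0]>.3)&(Q[...,0]<.6)&(Q[...,1]<-.45)&(Q[...,1]>-.7)&(Q[...,2]>.02)
        v,u=np.where(m);print(n,len(u),u.min(),u.max(),v.min(),v.max(),u.mean().round(1),v.mean().round(1))
```

```text
scene 483 241 261 112 140 250.9 125.7Traceback (most recent call last):
  File "<stdin>", line 7, in <module>
    return umr_minimum(a, axis, None, out, keepdims, initial, where)
ValueError: zero-size array to reduction operation minimum which has no identity
```

Run:
```python
from h import *
for n in ("side","scene"):
    a=dict(np.load(n+"0.npz"));b=shot(n)
    for c in (a,b):
        i=c["image"].astype(int);m=(i[...,2]>i[...,0]+20)&(i[...,2]>45);Q=cloud(c)
        m&=(Q[...,0]>.2)&(Q[...,0]<.7)&(Q[...,1]<-.4)&(Q[...,1]>-.8)&(Q[...,2]>.01)
        v,u=np.where(m);print(n,len(u),*(np.percentile(u,[0,50,100]) if len(u) else []),*(np.percentile(v,[0,50,100]) if len(u) else []),(np.median(Q[m],0)).round(3))
    if n=="scene": print((cloud(b)[126,251]).round(3),(cloud(b)[115,258]).round(3),b["image"][126,251])
```

```text
side 501 368.0 385.0 395.0 134.0 147.0 161.0 [ 0.417 -0.486  0.062]
side 502 368.0 385.0 396.0 134.0 147.0 161.0 [ 0.417 -0.486  0.062]
scene 521 241.0 251.0 262.0 112.0 126.0 140.0 [ 0.425 -0.487  0.06 ]
scene 0 [nan nan nan]
[ 0.671 -0.054  0.477] [ 0.649 -0.051  0.5  ] [135 132  99]
  return _methods._mean(a, axis=axis, dtype=dtype,
  ret = um.true_divide(
```

The side view shows the mug exactly where it was; in the scene view only the arm hides it. I hand the job in.

```bash
python3 -c "
from bench import order
print(order.close_job())"
```

```text
the job is handed in; nothing more can be done
None
```

All three grey scanners stand upright on the charging deck, whip2 and whip3 lie in their own slots (no whip1 was seen), and last of all the knob was turned clockwise to about 1.2 rad and stayed on; the mug, battery pack and green radio did not move, and the job is handed in.

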